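Check a plane iron's edge with the square

ROBOT

A 6-joint arm with a two-finger parallel gripper is mounted at the origin on the work surface. World frame = base frame: x ahead of the robot, y to its left, z up, the work surface at z = 0. Lengths are in m, angles in rad, forces in N, time in s.
With the tool pointing down it reaches from about 0.375 to 0.9 m from the base axis. Payload 3.1 kg.
Tool frame: the origin (TCP) lies on the centre line of the jaws, within the pads' length; the fingertips stand 25 mm ahead of it and the grasp point (between the pads) lies 6 mm ahead of it (manip.tips_ahead is the distance from the TCP to the fingertips, in m); z points along the fingers, y is the direction in which the jaws open and shut (so a half turn about z gives the same grasp; the last joint's range is limited). The gripper opens to 85 mm and grips with 20 to 120 N. Pads are 22 mm wide; open, the fingers measure 114 mm over their backs; the gripper's body (76 mm by 85 mm) begins 54 mm behind the grasp point. The pads swing forward as they close: fully open they stand 13 mm farther back than shut.
Start: joints at [0.997, 0.527, 1.433, -0, 1.181, -0.178], TCP at [0.241, 0.577, 0.256] pointing down, gripper open.
Joint ranges: [-3.08, 3.08], [-0.75, 2.2], [0.22, 2.44], [-1.43, 4.57], [0, 2.65], [-2.85, 2.85]. Speed limits (rad/s): [2.79, 2.79, 3.14, 3.14, 3.14, 3.14].

INTERFACE

Orientations are given as a unit quaternion [x, y, z, w].
In Python, from station import manip gives the robot as it stands.
- The arm moves only by the tool play_rows, never from a script. Its argument "steps" is a list that holds one entry, the list of rows, each a list of 6 numbers: the shift along the tool's x, y, z in m, then the turn, a rotation vector about the tool's x, y, z in degrees. In form: [[[x, y, z, rx, ry, rz], ...]]. A call has 1 to 10 rows; each row shifts and turns the commanded pose from where the row before left it, along the tool's axes as they then stand; what a row does not reach is not made up. A row lasts 1/8 s, in which the tool goes at most 62.5 mm and 10.7 degrees, less where a joint would pass 70% of its speed; a pose out of reach is approached as far as the arm can. A call is refused whole if a number of a shift passes 0.0625 or a number of a turn 10.7, either way. A call with a gripper value outside its range is refused whole. "fingers" is the opening, from 0 (shut) to 1 (fully open), set as the call begins (left out, the last holds). The fingers move at their own pace and stop on an object; "squeeze" is the grip in N (left out, the last holds). Time passes only in rows, so rows that do not move let the fingers close. It gives the time, the measured TCP pose, the force and the opening at its end, in the units of the state.
- manip.sense(): the state, without advancing time (a new reading comes with each control period).
- manip.snapshot(name): name is "scene" or "top"; returns a dict with "img" (420x560x3 uint8, red, green, blue), "K" (3x3 intrinsics, pixels), "world_from_camera" (4x4, takes a point from camera to world coordinates). Camera axes: x right, y down, z forward; pixel columns grow to the right and rows downward; lengths in m; the calibration is good to about 2 mm. A picture is of the moment at which its call begins. There is no depth.
- manip.sign_off(): hands the job in, once; it reports no verdict.
Trained networks look in a picture, given as the dict that the camera call returned (one of the last four; its "shot" number tells which), for a name from the list of things; names that differ only in an ending like _2 or _b are one class to them, and where a whole thing is asked for, a point or a joint stands for the part that bears it (a point fixed in the world has none). Each returns a list of dicts, best first, with "score" (0 to 1); they miss things now and then, are a little off and sometimes report something else, mostly with a low value. They report only what shows in the picture. A call takes as long as a camera call. They do not tell look-alikes from the thing itself.
- manip.regions_of(label, picture): "pixels" (420x560 bool, what is visible of it) and "rect" ([left, top, right, bottom] in pixels, round what is visible of it).
- manip.pinpoint(label, picture): "point" ([column, row] in pixels: a listed point, or the origin of a listed thing).
The state is a dict: "t": time; "q": joint angles; "qd": joint speeds; "tau": joint torques, N m; "tcp_pos": TCP position; "tool_rot": TCP orientation; "force": force on the tool from outside, world axes, zero at the start; "ft_torque": the same for the moment, N m; "finger_gap": opening from 0.0 (shut) to 1.0 (fully open).
Only numpy, scipy, OpenCV 4.12 (cv2) and the standard library are available. Lean on these libraries where they do the work, as an engineer would, in place of code of your own. Each camera call takes 0.05 s, during which the arm holds its last target.

TASK

Lift the L-shaped metal square out of its wooden rack, stand it on the black rubber mat and tip it over so that it lies flat there, and let go. Then take it up again lying flat, set it on the plywood board, and bring it gently up to the clamped plane iron so that its long arm lies flush along the iron's free long side and its short arm flush along the cutting edge; leave it lying there. Go easy on the freshly honed iron and leave the other things on the bench where they are.

Things in the scene. Friction and masses are not known exactly. Their poses are not given: they have to be found in the camera images.
- square: Loose L-shaped aluminium square, 0.2 kg, 18 mm thick all over. Origin: inside corner, mid thickness; x along the long arm, y along the short arm (away from the corner), z thickness. Long arm: x -22 to 106 mm, y -24 to 0; short arm: x -22 to 0, y 0 to 45. Starts upright in the rack: y up, origin 30 mm above the table. To fit the iron it must lie z up: tip it over towards its -z side.
- square_toe (a point): Point of the square at (100, 0, 0) mm in its frame: inner face of the long arm, near its free end.
- square_tip (a point): Point of the square at (0, 40, 0) mm in its frame: inner face of the short arm, near its free end.
- square_mid (a point): Point of the square at (30, -4, 0) mm in its frame: about its centre of mass.
- rack: Fixed wooden rack, 150 (x) x 64 (y) x 14 mm high; origin at the centre of its underside. A slot 20 mm wide and 8 mm deep runs along its x, its floor 6 mm above the table. The square stands in the slot on the outer face of its long arm, short arm upright.
- mat: Fixed black rubber mat, 200 (x) x 170 (y) x 4 mm thick; origin at the centre of its underside.
- board: Fixed plywood board, 240 (x) x 200 (y) x 18 mm thick; origin at the centre of its underside. The iron is clamped on its top; a dark wooden strip 22 mm wide and 5 mm high lies along the iron's other long side. A black clamp knob, 26 mm in diameter, stands on the iron at (125, 25) mm in the iron's frame, up to 26 mm above the iron's underside.
- iron: Fixed steel plane iron, 150 x 50 x 5 mm, flat on the board's top. Origin: corner of cutting edge and free long side (without strip), at its underside, 18 mm above the table. x runs along the free side from the edge to the rear, y along the cutting edge, z up. Bevel: first 9 mm of x, 2 mm thick at the edge. Square flush: its x and y along the iron's, its origin 9 mm above the iron's.
- whetstone: Bystander: brick-coloured whetstone on a black base, 210 x 75 x 36 mm; origin at the centre of its underside.
- oiler: Bystander: grey plastic oil bottle, 44 mm diameter, 110 mm high; origin at the centre of its underside.
- strop: Bystander: pale wooden block 70 x 45 x 30 mm; origin at the centre of its underside.
- driver: Bystander: screwdriver with a red handle lying on the table beyond the board; its x axis along it.
Things that resemble listed ones, but are neither listed nor needed, are in the scene too. Of the things that look like the square, the larger one is meant. Several things look just like the rack: the one meant starts farthest to the robot's left.

How it is judged:
By the outcome, as a careful person would: the job done as asked, in the order asked, and still so for the second after the job is handed in, with the robot touching nothing.
It also fails if it takes over 69 s, if anything falls off the work surface, if the arm or the gripper's body presses on something with over 40 N, if the wrist force passes 120 N, or if a joint passes its speed limit or range.

## Working session

There is one attempt and no reset: what is moved stays moved. The work goes in short steps, Python scripts to look and compute and a tool call to move; the robot and the scene stay as the last step left them, time stands still between calls to the robot, and variables do not carry over. Pictures are saved under pics/ and viewed, and the job is handed in when it is done.

Besides the shell and the picture viewer there is one more tool, called after "Emit:" by a JSON object that holds its "method" and its "body". play_rows: Moves the arm, as the interface text tells. Its arguments: {"type":"object","properties":{"steps":{"type":"array"},"fingers":{"type":"number"},"squeeze":{"type":"number"}},"required":["steps"]}

```bash
ls; mkdir -p pics
cat > h.py <<'E'
import numpy as np, cv2
from station import manip
from scipy.spatial.transform import Rotation as R
def snap(cam,name):
    p=manip.snapshot(cam); cv2.imwrite(f'pics/{name}.png',p['img'][:,:,::-1]); return p
def ray(p,uv,z):
    K=np.array(p['K']);T=np.array(p['world_from_camera'])
    d=T[:3,:3]@np.linalg.solve(K,[uv[0],uv[1],1.]);o=T[:3,3]
    return o+d*(z-o[2])/d[2]
def proj(p,X):
    K=np.array(p['K']);T=np.array(p['world_from_camera'])
    c=(np.atleast_2d(X)-T[:3,3])@T[:3,:3]; u=c@K.T
    return u[:,:2]/u[:,2:]
E
python3 - <<'E'
from h import *
for c in ['scene','top']:
    p=snap(c,c+'0'); print(c,p['shot'],np.round(p['world_from_camera'],3).tolist(),np.round(p['K'],1).tolist())
    for n in ['square','square_toe','square_tip','square_mid','rack','mat','board','iron','whetstone','oiler','strop','driver']:
        for d in manip.pinpoint(n,p)[:5]:
            uv=d['point'];print(n,np.round(uv,1),round(d['score'],2),np.round(ray(p,uv,0.0),3))
print(manip.sense())
E
```

```text
pics
scene 1 [[-0.06, 0.793, -0.606, 1.215], [0.998, 0.054, -0.028, -0.029], [0.01, -0.607, -0.795, 0.915], [0.0, 0.0, 0.0, 1.0]] [[408.3, 0.0, 285.3], [0.0, 408.3, 208.0], [0.0, 0.0, 1.0]]
square [429.4 226.5] 0.68 [0.553 0.336 0.   ]
square_toe [426.7 195.8] 0.76 [0.444 0.345 0.   ]
square_toe [481.5 223. ] 0.65 [0.531 0.482 0.   ]
square_tip [434.1 215.9] 0.91 [ 0.516  0.354 -0.   ]
square_tip [463.9 200.8] 0.54 [0.455 0.449 0.   ]
square_tip [237.8 214.5] 0.33 [ 0.548 -0.192  0.   ]
square_mid [427.8 214.4] 0.89 [0.512 0.338 0.   ]
square_mid [463.6 214.6] 0.52 [0.505 0.438 0.   ]
rack [425.9 219.2] 0.96 [0.529 0.33  0.   ]
rack [394.6 169.4] 0.94 [0.346 0.262 0.   ]
mat [324.9 208.1] 0.94 [0.509 0.05  0.   ]
mat [427.6 214.7] 0.27 [0.513 0.337 0.   ]
board [239.9 212.6] 0.63 [ 0.541 -0.187  0.   ]
iron [236.8 226.3] 0.7 [ 0.588 -0.19   0.   ]
iron [429.6 225. ] 0.55 [ 0.548  0.337 -0.   ]
whetstone [125.9 203.9] 0.62 [ 0.532 -0.513  0.   ]
whetstone [239.1 210.4] 0.17 [ 0.534 -0.191  0.   ]
oiler [338.8 290.7] 0.77 [0.761 0.084 0.   ]
strop [392.7 283. ] 0.91 [ 0.732  0.218 -0. 
[... 1145 characters left out ...]
er [360.1 142.7] 0.62 [ 0.765 -0.233  0.   ]
{'t': 1.3, 'q': array([ 9.96479945e-01,  5.27494318e-01,  1.43265223e+00, -2.72715602e-05,
        1.18145407e+00, -1.78518753e-01]), 'qd': array([-0.00101723,  0.00038464,  0.00029771, -0.0012922 ,  0.00075319,
       -0.00071922]), 'tau': array([ 5.02054172e-04, -4.42320728e+01, -1.78415555e+01, -2.37354079e-04,
        1.05387939e-03, -7.08780107e-06]), 'tcp_pos': array([0.24094789, 0.57667365, 0.25632913]), 'tool_rot': array([ 1.96604517e-01,  9.80482873e-01, -8.34062413e-06,  1.02682059e-05]), 'force': array([ 0.22858328, -0.61359726, -0.28440999]), 'ft_torque': array([-0.04621467,  0.02383077,  0.00291596]), 'finger_gap': 1.0059113174404157}
```

View pics/scene0.png

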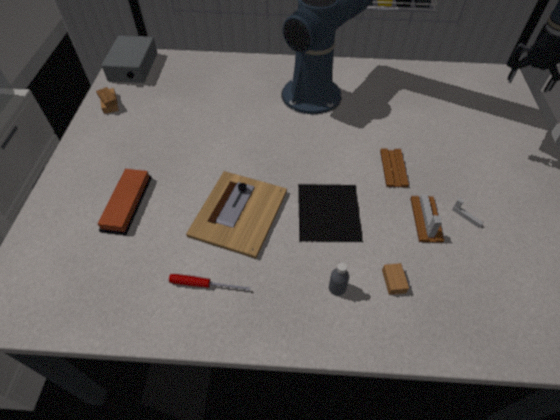

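View pics/top0.png

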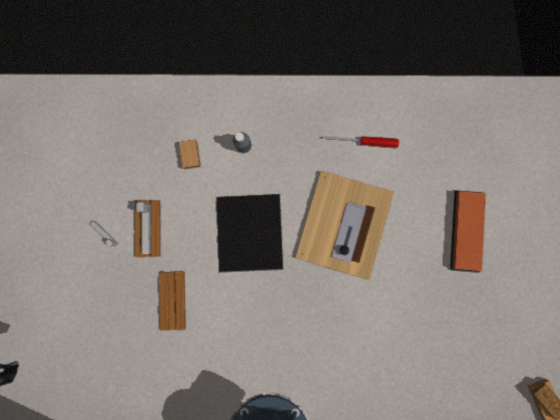

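Run:
```python
import cv2
a=cv2.imread('pics/scene0.png');cv2.imwrite('pics/s0a.png',cv2.resize(a[170:270,370:510],None,fx=5.5,fy=5.5,interpolation=cv2.INTER_CUBIC))
cv2.imwrite('pics/s0b.png',cv2.resize(a[160:270,170:310],None,fx=5.4,fy=5.4,interpolation=cv2.INTER_CUBIC))
a=cv2.imread('pics/top0.png');cv2.imwrite('pics/t0a.png',cv2.resize(a[190:280,70:190],None,fx=6.5,fy=6.5,interpolation=cv2.INTER_CUBIC))
cv2.imwrite('pics/t0b.png',cv2.resize(a[170:280,280:410],None,fx=5.4,fy=5.4,interpolation=cv2.INTER_CUBIC))
```

```text
(no output)
```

View pics/s0a.png

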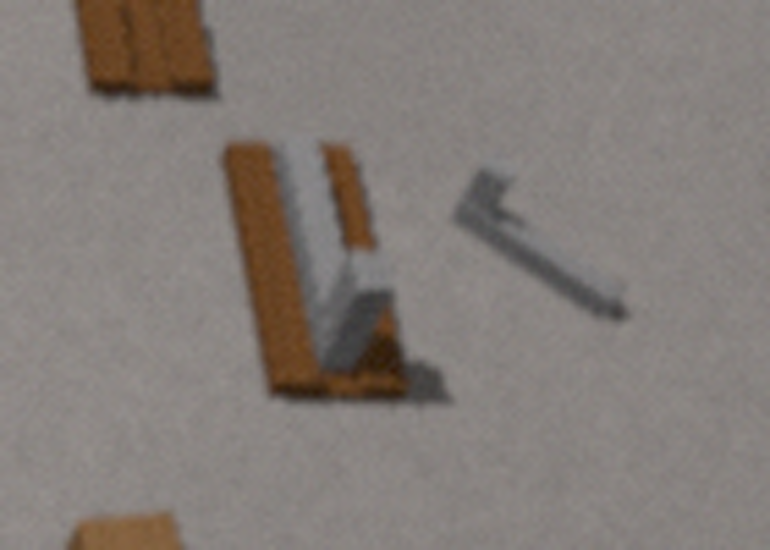

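View pics/t0a.png

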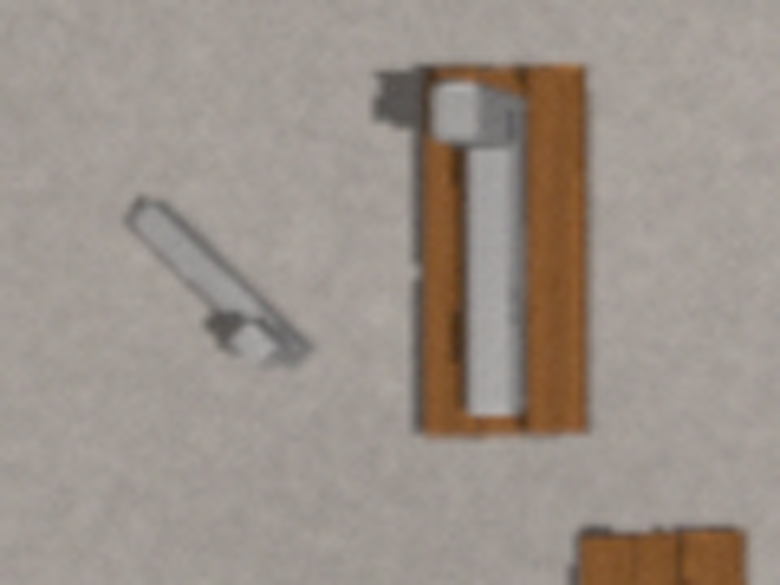

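View pics/t0b.png

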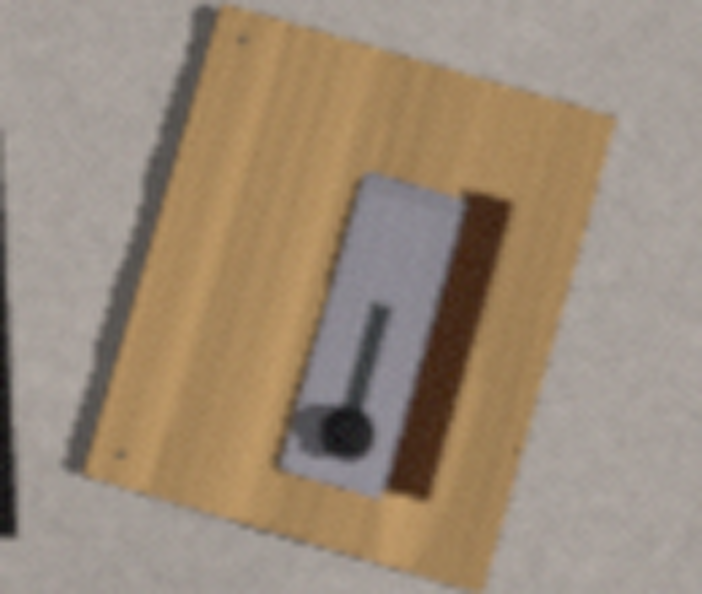

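View pics/s0b.png

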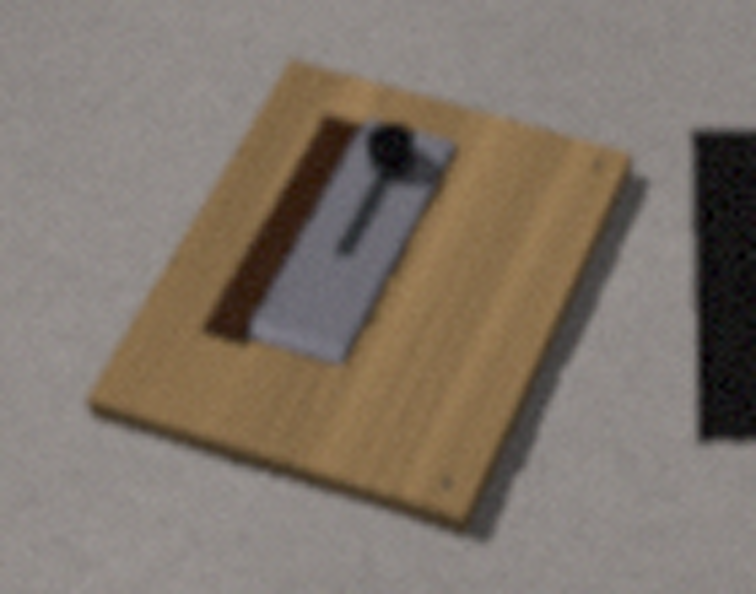

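```bash
cat >> h.py <<'E'
from scipy.ndimage import map_coordinates, gaussian_filter
from scipy.optimize import least_squares
def fit(pics,segs,pose0,rng=4,iters=8,free=(0,1,2),shared_off=False,verbose=False):
    """segs: list of (A,B) in body frame, pose0 = function handled as x,y,yaw with z baked in segs (planar).
    returns pose, rms px per camera"""
    pose=np.array(pose0,float)
    def X(pose,P):
        c,s=np.cos(pose[2]),np.sin(pose[2])
        return np.array([pose[0]+c*P[:,0]-s*P[:,1],pose[1]+s*P[:,0]+c*P[:,1],P[:,2]]).T
    ims=[[gaussian_filter(p['img'][:,:,k].astype(float),0.7) for k in range(3)] for p in pics]
    sm=[]
    for a,b in segs:
        a=np.array(a,float);b=np.array(b,float)
        t=np.linspace(.08,.92,25)[:,None];sm.append(a+(b-a)*t)
    for it in range(iters):
        r=rng if it<3 else max(1.6,rng/2)
        obs=[]
        for ci,p in enumerate(pics):
            for si,P in enumerate(sm):
                W=X(pose,P);uv=proj(p,W)
                d=uv[-1]-uv[0];L=np.linalg.norm(d)
                if L<6: continue
                n=np.array([-d[1],d[0]])/L
                s=np.arange(-r,r+.01,.25)
                g=0
                pts=uv[:,None,:]+s[None,:,None]*n
                for k in range(3):
                    v=map_coordinates(ims[ci][k],[pts[...,1],pts[...,0]],order=1,mode='nearest')
                    g=g+np.gradient(v,.25,axis=1)**2
                # average along the edge in small windows
                g=gaussian_filter(np.sqrt(g),[1.5,1.0])
                j=g.argmax(1)
                ok=(j>0)&(j<len(s)-1)
                for q in np.where(ok)[0]:
                    obs.append((ci,si,P[q],uv[q]+s[j[q]]*n,n,g[q,j[q]]))
        PP=np.array([o[2] for o in obs]);M=np.array([o[3] for o in obs]);N=np.array([o[4] for o in obs]);C=np.array([o[0] for o in obs])
        def res(f):
            ps=pose.copy();ps[list(free)]=f
            out=np.zeros(len(PP));W=X(ps,PP)
            for ci,p in enumerate(pics):
                m=C==ci
                if m.any(): out[m]=((proj(p,W[m])-M[m])*N[m]).sum(1)
            return out
        so=least_squares(res,pose[list(free)],loss='soft_l1',f_scale=.4,x_scale=[[.001,.001,.01][k] for k in free])
        pose[list(free)]=so.x
    rr=res(so.x)
    S=np.array([o[1] for o in obs])
    rep={(ci,si):(round(np.median(rr[(C==ci)&(S==si)]),2),int(((C==ci)&(S==si)).sum())) for ci in range(len(pics)) for si in range(len(segs)) if ((C==ci)&(S==si)).any()}
    return pose,rep
def overlay(p,segs,pose,name,box=None,f=5):
    im=p['img'][:,:,::-1].copy();x0,y0,x1,y1=box or (0,0,560,420)
    im=cv2.resize(im[y0:y1,x0:x1],None,fx=f,fy=f,interpolation=cv2.INTER_CUBIC)
    c,s=np.cos(pose[2]),np.sin(pose[2])
    for a,b in segs:
        P=np.array([a,b],float);W=np.array([pose[0]+c*P[:,0]-s*P[:,1],pose[1]+s*P[:,0]+c*P[:,1],P[:,2]]).T
        uv=((proj(p,W)+.5-[x0,y0])*f).astype(int)
        cv2.line(im,tuple(map(int,uv[0])),tuple(map(int,uv[1])),(0,255,0),1)
    cv2.imwrite(f'pics/{name}.png',im)
def box(x0,x1,y0,y1,z):
    return [((x0,y0,z),(x1,y0,z)),((x1,y0,z),(x1,y1,z)),((x1,y1,z),(x0,y1,z)),((x0,y1,z),(x0,y0,z))]
IRON=[((.009,0,.023),(.15,0,.023)),((0,0,.020),(0,.05,.020)),((.15,0,.023),(.15,.05,.023)),((.009,.05,.023),(.15,.05,.023))]
BOARD=box(-.12,.12,-.1,.1,.018)
RACK=box(-.075,.075,-.032,.032,.014)
MAT=box(-.1,.1,-.085,.085,.004)
def SQ(z): # outline flat, top face
    v=[(-.022,-.024),(.106,-.024),(.106,0),(0,0),(0,.045),(-.022,.045)]
    return [((*v[i],z),(*v[(i+1)%6],z)) for i in range(6)]
# upright square, planar frame: X along long arm, Y = body -z? (use lateral coordinate), Z up
SQU=[((0,-.009,.030),(.106,-.009,.030)),((0,.009,.030),(.106,.009,.030)),((.106,-.009,.030),(.106,.009,.030)),
 ((-.022,-.009,.075),(0,-.009,.075)),((-.022,.009,.075),(0,.009,.075)),((-.022,-.009,.075),(-.022,.009,.075)),((0,-.009,.075),(0,.009,.075))]
E
cat > m0.py <<'E'
from h import *
ps=manip.snapshot('scene');pt=manip.snapshot('top')
import pickle
pickle.dump((ps,pt),open('p0.pkl','wb'))
o=ray(pt,(347,202.4),.02);r=ray(pt,(332.2,256.7),.023)
yaw=np.arctan2(*(r-o)[1::-1])
b0=[.541,-.188,yaw]
for nm,seg,p0 in [('iron',IRON,[o[0],o[1],yaw]),('board',BOARD,[.535,-.185,yaw]),('rack',RACK,[.528,.325,0.]),('mat',MAT,[.513,.06,0]),('squ',SQU,[.58,.325,np.pi])]:
    for lab,pp in [('both',[ps,pt]),('scene',[ps]),('top',[pt])]:
        po,rep=fit(pp,seg,p0); print(nm,lab,np.round(po,4),rep)
        if lab=='both':
            uv=proj(ps,[[po[0],po[1],.02]])[0].astype(int); overlay(ps,seg,po,'o_s_'+nm,(max(uv[0]-70,0),max(uv[1]-60,0),uv[0]+70,uv[1]+60))
            uv=proj(pt,[[po[0],po[1],.02]])[0].astype(int); overlay(pt,seg,po,'o_t_'+nm,(max(uv[0]-70,0),max(uv[1]-60,0),uv[0]+70,uv[1]+60))
E
python3 m0.py; python3 -c "
from station import manip;print([a for a in dir(manip) if a[0]!='_'],manip.tips_ahead)"
```

```text
iron both [ 0.605  -0.1977  2.8627] {(0, 0): (np.float64(0.16), 4), (0, 1): (np.float64(-0.48), 25), (0, 2): (np.float64(-0.24), 21), (0, 3): (np.float64(0.22), 25), (1, 0): (np.float64(-0.09), 19), (1, 1): (np.float64(0.24), 25), (1, 2): (np.float64(0.02), 25), (1, 3): (np.float64(-0.07), 25)}
iron scene [ 0.606  -0.1914  2.8622] {(0, 0): (np.float64(0.02), 25), (0, 1): (np.float64(0.0), 25), (0, 2): (np.float64(0.03), 21), (0, 3): (np.float64(-0.45), 2)}
iron top [ 0.6055 -0.1977  2.8594] {(0, 0): (np.float64(-0.0), 19), (0, 1): (np.float64(0.0), 25), (0, 2): (np.float64(-0.0), 25), (0, 3): (np.float64(0.0), 25)}
board both [ 0.5448 -0.1901  2.8629] {(0, 0): (np.float64(0.5), 25), (0, 1): (np.float64(-0.0), 25), (0, 2): (np.float64(0.25), 25), (0, 3): (np.float64(0.25), 1), (1, 0): (np.float64(0.25), 25), (1, 1): (np.float64(-0.25), 25), (1, 2): (np.float64(0.25), 25), (1, 3): (np.float64(-0.0), 25)}
board scene [ 0.5521 -0.1928  2.8625] {(0, 0): (np.float64(0.26), 25), (0, 2): (np.float64(0.24), 25), (0, 3): (np.float64(0.0), 25)}
board top [ 0.5447 -0.19    2.8633] {(0, 0): (np.f
[... 1459 characters left out ...]
.38), 25)}
['PlanningError', 'pinpoint', 'regions_of', 'sense', 'sign_off', 'snapshot', 'tips_ahead'] 0.025Traceback (most recent call last):
  File "m0.py", line 13, in <module>
    uv=proj(pt,[[po[0],po[1],.02]])[0].astype(int); overlay(pt,seg,po,'o_t_'+nm,(max(uv[0]-70,0),max(uv[1]-60,0),uv[0]+70,uv[1]+60))
                                                    ~~~~~~~^^^^^^^^^^^^^^^^^^^^^^^^^^^^^^^^^^^^^^^^^^^^^^^^^^^^^^^^^^^^^^^^^^^^^^^^^
  File "h.py", line 65, in overlay
    im=cv2.resize(im[y0:y1,x0:x1],None,fx=f,fy=f,interpolation=cv2.INTER_CUBIC)
cv2.error: OpenCV(4.12.0) /io/opencv/modules/imgproc/src/resize.cpp:4208: error: (-215:Assertion failed) !ssize.empty() in function 'resize'
```

```bash
cat > m1.py <<'E'
from h import *
import pickle
ps,pt=pickle.load(open('p0.pkl','rb'))
c=ray(pt,(139.7,207.2),.075);print(c)
def ov(pp,seg,po,nm):
    for k,p in zip('st',pp):
        uv=proj(p,[[po[0],po[1],.02]])[0].astype(int); overlay(p,seg,po,f'o_{k}_'+nm,(max(uv[0]-50,0),max(uv[1]-50,0),uv[0]+50,uv[1]+50),7)
for nm,seg,p0,rg in [('iron',IRON,[.6055,-.1977,2.862],2.5),('board',BOARD,[.5447,-.19,2.8627],2.5),('squ',SQU,[c[0]-.011,c[1],np.pi+.03],3),('squ',SQU,[c[0]-.011,c[1],np.pi+.03],2)]:
    for lab,pp in [('both',[ps,pt]),('scene',[ps]),('top',[pt])]:
        po,rep=fit(pp,seg,p0,rng=rg); print(nm,lab,np.round(po,4),{k:(float(a),b) for k,(a,b) in rep.items()})
        if lab=='both': ov([ps,pt],seg,po,nm)
E
python3 m1.py
python3 -c "
import cv2,numpy as np
a=[cv2.resize(cv2.imread(f'pics/o_{k}_{n}.png'),(400,300) if 0 else (390,390)) for n in ['iron','squ'] for k in 'st']
cv2.imwrite('pics/ov1.png',cv2.resize(np.vstack([np.hstack(a[:2]),np.hstack(a[2:])]),(600,600)))"
```

```text
[0.58013134 0.33024588 0.075     ]
iron both [ 0.605  -0.1977  2.8618] {(0, 0): (0.1, 19), (0, 1): (-0.4, 25), (0, 2): (-0.15, 24), (0, 3): (0.35, 25), (1, 0): (-0.15, 22), (1, 1): (0.1, 25), (1, 2): (0.1, 25), (1, 3): (-0.15, 25)}
iron scene [ 0.6046 -0.2008  2.7943] {(0, 0): (-0.15, 22), (0, 1): (-0.11, 25), (0, 2): (0.13, 22), (0, 3): (0.23, 16)}
iron top [ 0.6056 -0.1973  2.8625] {(0, 0): (-0.04, 21), (0, 1): (0.09, 25), (0, 2): (-0.15, 25), (0, 3): (-0.0, 25)}
board both [ 0.5446 -0.1902  2.863 ] {(0, 0): (0.35, 25), (0, 1): (0.1, 25), (0, 2): (0.11, 25), (0, 3): (0.1, 25), (1, 0): (0.1, 25), (1, 1): (-0.15, 25), (1, 2): (0.35, 25), (1, 3): (-0.15, 25)}
board scene [ 0.5443 -0.1904  2.8622] {(0, 0): (0.29, 25), (0, 1): (0.13, 25), (0, 2): (0.36, 25), (0, 3): (0.11, 25)}
board top [ 0.5447 -0.19    2.863 ] {(0, 0): (0.1, 25), (0, 1): (-0.17, 25), (0, 2): (0.11, 25), (0, 3): (-0.14, 25)}
squ both [0.4345 0.3229 3.2064] {(0, 0): (0.35, 17), (0, 1): (-0.4, 21), (1, 0): (0.36, 19), (1, 1): (-0.14, 7), (1, 3): (0.61, 7), (1, 4): (0.36, 25), (1, 5): (-0.15, 25), (1, 6): (0.1, 25)}
squ 
[... 585 characters left out ...]

    ...<6 lines>...
        workers=workers
    )
    self._update_fun()
    ~~~~~~~~~~~~~~~~^^
    self.f = self.fun_wrapped(xp_copy(self.x))
             ~~~~~~~~~~~~~~~~^^^^^^^^^^^^^^^^^
    return np.atleast_1d(self.fun(x))
                         ~~~~~~~~^^^
    return self.f(x, *self.args, **self.kwargs)
           ~~~~~~^^^^^^^^^^^^^^^^^^^^^^^^^^^^^^
  File "h.py", line 52, in res
    out=np.zeros(len(PP));W=X(ps,PP)
                            ~^^^^^^^
  File "h.py", line 22, in X
    return np.array([pose[0]+c*P[:,0]-s*P[:,1],pose[1]+s*P[:,0]+c*P[:,1],P[:,2]]).T
                               ~^^^^^
IndexError: too many indices for array: array is 1-dimensional, but 2 were indexed
```

View pics/ov1.png

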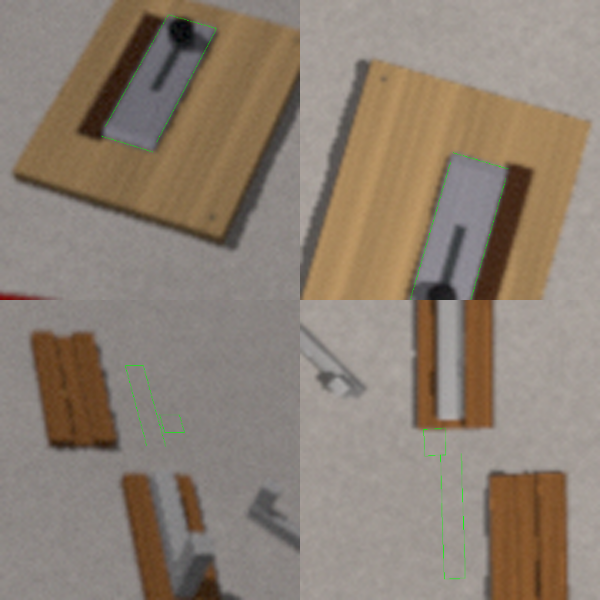

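```bash
cat > m2.py <<'E'
from h import *
import pickle
ps,pt=pickle.load(open('p0.pkl','rb'))
for sg in (SQU,SQU[:3],SQU[3:]):
  for fr in ((0,1,2),(0,1)):
    try:
        po,rep=fit([pt],sg,[.569,.329,np.pi+.03],rng=2.5,free=fr); print(np.round(po,4),rep)
    except Exception as e: print('x')
for z,pts in ((.03,[(467,150),(519,150),(470,415),(520,415)]),(.075,[(432,85),(475,85),(432,140),(475,140)])):
    for q in pts: print(z,np.round(ray(pt,np.array(q)/6.5+[70,190]-.5,z),4))
for q in [(420,68),(585,68),(420,430),(585,430)]: print('rack',np.round(ray(pt,np.array(q)/6.5+[70,190]-.5,.014),4))
po=[.569,.329,np.pi+.03]
overlay(pt,SQU,po,'o1t',(100,180,200,270),6)
overlay(ps,SQU,po,'o1s',(380,180,480,250),6)
E
python3 m2.py
python3 -c "
import cv2,numpy as np
a=cv2.imread('pics/o1t.png');b=cv2.imread('pics/o1s.png')
cv2.imwrite('pics/ov2.png',cv2.resize(np.vstack([a,b]),(490,784*1)))"
```

```text
[-15.0023  -0.1385   3.1701] {(0, 0): (np.float64(0.83), 2), (0, 1): (np.float64(-0.29), 2), (0, 2): (np.float64(-0.0), 1), (0, 3): (np.float64(-0.06), 3), (0, 4): (np.float64(-0.01), 2)}
[-14.9965  -0.1381   3.1716] {(0, 0): (np.float64(-0.91), 1), (0, 1): (np.float64(-0.29), 4), (0, 2): (np.float64(0.11), 1), (0, 4): (np.float64(-0.0), 4), (0, 6): (np.float64(0.01), 6)}
[76.3859 -3.9769  3.6044] {(0, 0): (np.float64(0.0), 1), (0, 1): (np.float64(0.04), 3)}
x
x
[-9.238   0.0343  3.1716] {(0, 0): (np.float64(-0.4), 25), (0, 1): (np.float64(0.35), 25), (0, 2): (np.float64(-1.07), 9), (0, 3): (np.float64(0.17), 16)}
0.03 [0.5699 0.3391 0.03  ]
0.03 [0.5701 0.3182 0.03  ]
0.03 [0.4642 0.3343 0.03  ]
0.03 [0.4644 0.3143 0.03  ]
0.075 [0.5917 0.3401 0.075 ]
0.075 [0.5919 0.3234 0.075 ]
0.075 [0.5704 0.3394 0.075 ]
0.075 [0.5705 0.3226 0.075 ]
rack [0.6042 0.3643 0.014 ]
rack [0.6048 0.297  0.014 ]
rack [0.4578 0.3591 0.014 ]
rack [0.4585 0.2924 0.014 ]
```

View pics/o1t.png

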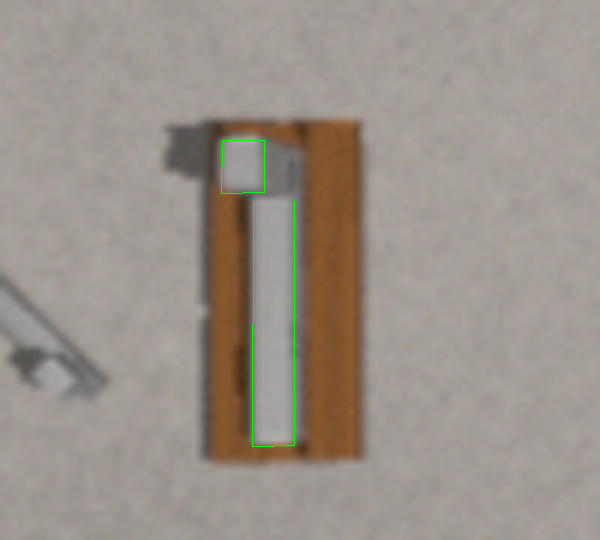

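View pics/o1s.png

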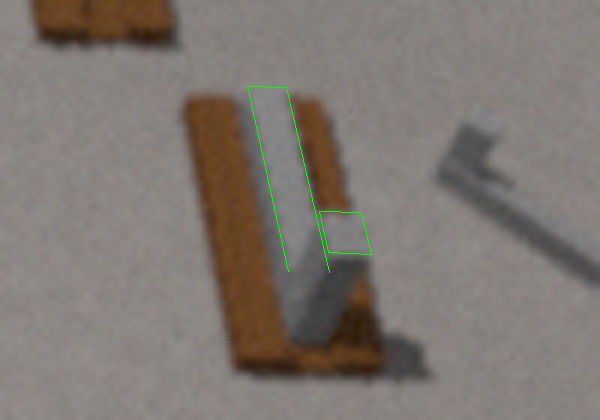

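```bash
cat >> h.py <<'E'
from scipy.linalg import logm,expm
def Tm(p,Rm):
    T=np.eye(4);T[:3,:3]=Rm;T[:3,3]=p;return T
def cur():
    s=manip.sense();return Tm(s['tcp_pos'],R.from_quat(s['tool_rot']).as_matrix())
def rowsto(Tt,N,T0=None,lin=False):
    T0=cur() if T0 is None else T0
    D=np.linalg.inv(T0)@Tt
    rv=R.from_matrix(D[:3,:3]).as_rotvec()
    out=[]
    if lin: # straight line in world with even turn
        Tp=T0
        for i in range(1,N+1):
            f=i/N
            Tn=Tm(T0[:3,3]+(Tt[:3,3]-T0[:3,3])*f, T0[:3,:3]@R.from_rotvec(rv*f).as_matrix())
            d=np.linalg.inv(Tp)@Tn;rr=R.from_matrix(d[:3,:3]).as_rotvec(degrees=True)
            out.append([round(float(v),4) for v in d[:3,3]]+[round(float(v),1) for v in rr])
            Dn=Tm(out[-1][:3],R.from_rotvec(out[-1][3:],degrees=True).as_matrix());Tp=Tp@Dn
        return out
    w=rv/N;M=np.eye(4);r=R.from_rotvec(w).as_matrix()
    S=np.zeros((3,3));A=np.eye(3)
    for i in range(N): S+=A;A=A@r
    p=np.linalg.solve(S,D[:3,3])
    return [round(float(v),4) for v in p]+[round(float(v),1) for v in np.degrees(w)]
YS=.03  # yaw of rack
def tooltilt(jaw,back):
    """tool y=jaw dir (world), tool z = -back"""
    z=-np.array(back,float);z/=np.linalg.norm(z);y=np.array(jaw,float);y-=z*(y@z);y/=np.linalg.norm(y)
    return np.column_stack([np.cross(y,z),y,z])
def log():
    s=manip.sense();open('log.txt','a').write(repr([list(map(float,s['q'])),list(map(float,s['tcp_pos'])),list(map(float,s['tool_rot']))])+'\n')
    print(round(s['t'],2),'q',np.round(s['q'],3),'p',np.round(s['tcp_pos'],4),'F',np.round(s['force'],1),'gap',round(s['finger_gap'],3)); return s
E
python3 - <<'E'
from h import *
log()
print(rowsto(Tm([.58,.40,.24],tooltilt([1,.03,0],[0,0,1])),9,lin=True))
E
```

```text
1.4 q [ 0.996  0.527  1.433 -0.     1.181 -0.179] p [0.241  0.5767 0.2563] F [0.  0.9 0.4] gap 1.004
[[-0.0423, -0.0036, 0.0018, 0.0, -0.0, 7.3], [-0.0425, 0.0018, 0.0018, 0.0, -0.0, 7.3], [-0.0418, 0.0072, 0.0018, 0.0, -0.0, 7.3], [-0.0406, 0.0125, 0.0019, 0.0, -0.0, 7.3], [-0.0387, 0.0175, 0.0018, 0.0, -0.0, 7.2], [-0.0362, 0.0222, 0.0018, 0.0, -0.0, 7.3], [-0.0331, 0.0267, 0.0018, 0.0, -0.0, 7.3], [-0.0294, 0.0306, 0.0018, 0.0, -0.0, 7.3], [-0.0253, 0.0342, 0.0018, 0.0, -0.0, 7.3]]
```

Emit:
{"method": "play_rows", "body": {"steps": [[[-0.0423,-0.0036,0.0018,0,0,7.3],[-0.0425,0.0018,0.0018,0,0,7.3],[-0.0418,0.0072,0.0018,0,0,7.3],[-0.0406,0.0125,0.0018,0,0,7.3],[-0.0387,0.0175,0.0018,0,0,7.2],[-0.0362,0.0222,0.0018,0,0,7.3],[-0.033,0.0267,0.0018,0,0,7.3],[-0.0294,0.0306,0.0018,0,0,7.3],[-0.0253,0.0342,0.0018,0,0,7.3]]]}}

```text
t: 2.52
tcp_pos: [0.5811, 0.3994, 0.24]
tool_rot: [0.698, 0.716, -0.0, -0.0]
force: [0.7, 0.5, -0.7]
finger_gap: 1.001
```

Run:
```python
from h import *
log()
A=np.radians(45)
print(rowsto(Tm([.58,.43,.2],tooltilt([1,.03,0],[-.03*np.sin(A),np.sin(A),np.cos(A)])),6))
```

```text
2.52 q [0.444 0.656 1.227 0.    1.259 0.418] p [0.5811 0.3994 0.24  ] F [ 0.7  0.5 -0.7] gap 1.001
[0.0072, -0.0001, 0.0048, -0.0, -7.5, -0.0]
```

Emit:
{"method": "play_rows", "body": {"steps": [[[0.0072,-0.0001,0.0048,0,-7.5,0],[0.0072,-0.0001,0.0048,0,-7.5,0],[0.0072,-0.0001,0.0048,0,-7.5,0]]]}}

```text
t: 2.9
tcp_pos: [0.5796, 0.4196, 0.2235]
tool_rot: [0.683, 0.703, -0.137, 0.142]
force: [-0.8, 0.4, 0.4]
finger_gap: 0.999
```

Run:
```python
from h import *
log()
```

```text
2.9 q [ 0.595  0.799  1.029 -0.333  1.535  0.616] p [0.5796 0.4196 0.2235] F [-0.8  0.4  0.4] gap 0.999
```

Emit:
{"method": "play_rows", "body": {"steps": [[[0.0072,-0.0001,0.0048,0,-7.5,0],[0.0072,-0.0001,0.0048,0,-7.5,0],[0.0072,-0.0001,0.0048,0,-7.5,0]]]}}

```text
t: 3.28
tcp_pos: [0.5784, 0.4316, 0.1999]
tool_rot: [0.643, 0.663, -0.267, 0.276]
force: [-0.5, -0.4, 0.0]
finger_gap: 0.999
```

```bash
cat > kin.py <<'E'
import numpy as np
from scipy.spatial.transform import Rotation as R
from scipy.optimize import least_squares
D=[eval(l) for l in open('log.txt')]
def fk(q,k):
    d1,a1,L2,a3,d4,d6=k
    Ry=lambda a:R.from_euler('y',a).as_matrix();Rz=lambda a:R.from_euler('z',a).as_matrix()
    A=Rz(q[0]);p=A@[a1,0,d1]
    A=A@Ry(q[1]);p=p+A@[0,0,L2]
    A=A@Ry(q[2]);p=p+A@[a3,0,d4]
    A=A@Rz(q[3])@Ry(q[4]);p=p+A@[0,0,d6]
    return p,A@Rz(q[5])
def fitk():
    r=lambda k:np.concatenate([fk(d[0],k)[0]-d[1] for d in D])
    s=least_squares(r,[.3,.05,.4,0,.4,.2]);return s.x,np.abs(s.fun).max()
LO=np.array([-3.08,-.75,.22,-1.43,0,-2.85]);HI=np.array([3.08,2.2,2.44,4.57,2.65,2.85])
def ik(p,Rm,k,q0):
    def r(q):
        P,A=fk(q,k);return np.concatenate([(P-p)*10,(R.from_matrix(A.T@Rm)).as_rotvec()])
    s=least_squares(r,np.clip(q0,LO+1e-3,HI-1e-3),bounds=(LO,HI));return s.x,np.abs(s.fun).max()
E
python3 - <<'E'
from h import *
log()
from kin import *
k,e=fitk();print(k,e)
for d in D:
    P,A=fk(d[0],k);print(np.round(P-d[1],4),np.round(R.from_matrix(A.T@R.from_quat(d[2]).as_matrix()).as_rotvec(),3))
E
```

```text
3.27 q [ 0.697  0.983  0.842 -0.613  1.82   0.669] p [0.5784 0.4316 0.1999] F [-0.5 -0.4  0. ] gap 0.999
[0.70571751 0.70611712 0.1512867  0.55804394 0.05558136 0.04126707] 0.10716458379385913
[ 0.0969 -0.0546  0.0015] [-0.    -0.     1.571]
[ 0.0332 -0.1072 -0.0038] [-0.     0.     1.571]
[ 0.0221 -0.0283 -0.0041] [-0.     0.     1.571]
[-0.0061  0.0178  0.0065] [-0.     0.     1.571]
```

```bash
sed -i 's/d1,a1,L2,a3,d4,d6=k/d1,a1,L2,a3,d4,d6,b,c=k/; s/A@\[0,0,L2\]/A@[0,b,L2]/; s/A@\[0,0,d6\]/A@[0,c,d6]/; s/Rz(q\[5\])$/Rz(q[5]+np.pi\/2)/; s/\[.3,.05,.4,0,.4,.2\]/[.3,.05,.4,0,.4,.2,.11,0]/' kin.py
python3 - <<'E'
from h import *
from kin import *
k,e=fitk();print(k,e)
for d in D:
    P,A=fk(d[0],k);print(np.round(P-d[1],4),np.round(R.from_matrix(A.T@R.from_quat(d[2]).as_matrix()).as_rotvec(),3))
E
```

```text
[ 2.74200015e-01 -1.69006183e-08  5.87999995e-01  1.14100006e-01
  3.91700024e-01  2.71699998e-01  1.10999992e-01  7.49017938e-09] 1.6152067738861575e-09
[ 0. -0. -0.] [-0.  0. -0.]
[ 0. -0.  0.] [-0.  0. -0.]
[ 0.  0. -0.] [-0.  0. -0.]
[ 0. -0. -0.] [-0.  0.  0.]
```

```bash
cat >> h.py <<'E'
import kin
KK=kin.fitk()[0]
def solve(T,q0): return kin.ik(T[:3,3],T[:3,:3],KK,q0)
# body pose of square -> TCP pose, grasp 1
def body(corner,yaw,theta,): 
    """theta: 0 upright, 90deg lying (tipped). corner = world pos of origin"""
    x=np.array([np.cos(yaw),np.sin(yaw),0]);up=np.array([0,0,1.]);z0=np.cross(x,up)
    # upright: y=up, z=x×up ; tipping: y-> -z0 side ; rotation about x
    y=up*np.cos(theta)-z0*np.sin(theta);z=np.cross(x,y)
    return Tm(corner,np.column_stack([x,y,z]))
def grasp1(B,A,yg,zt,tipd=.025,xg=-.011):
    b=B[:3,:3]@np.array([0,np.cos(A),np.sin(A)])
    Rm=tooltilt(-B[:3,0],b)
    tip=(B@np.array([xg,yg,zt,1]))[:3]
    return Tm(tip+b*tipd,Rm)
E
python3 - <<'E'
from h import *
q0=manip.sense()['q']
for Adeg in (45,52,60):
  A=np.radians(Adeg);q=q0
  print(Adeg)
  seq=[([.5705,.329,.03],0),([.5705,.329,.12],0),([.565,.103,.12],0),([.565,.103,.028],0)]
  for th in (0,30,60,90):
    t=np.radians(th)
    # pivot edge at y0=.094,z=.004 : body (y=-.024,z=-.009)
    c=np.array([.565,.094,.004])
    B=body([0,0,0],np.pi+.03,t);off=B[:3,:3]@np.array([0,-.024,-.009])
    seq.append((c-off,th))
  seq.append((seq[-1][0]+[0,0,0.0],90))
  for c,th in seq:
    T=grasp1(body(c,np.pi+.03,np.radians(th)),A,.025,.001)
    q,e=solve(T,q);print(th,np.round(c,3),np.round(q,2),round(e,5),np.round(T[:3,3],3))
E
```

```text
45
0 [0.57  0.329 0.03 ] [ 0.61  1.05  1.08 -0.63  1.53  0.78] 0.0 [0.581 0.348 0.073]
0 [0.57  0.329 0.12 ] [ 0.61  0.94  1.07 -0.63  1.63  0.71] 0.0 [0.581 0.348 0.163]
0 [0.565 0.103 0.12 ] [ 0.33  0.78  1.49 -0.78  1.28  0.7 ] 0.0 [0.575 0.122 0.163]
0 [0.565 0.103 0.028] [ 0.33  0.92  1.5  -0.82  1.17  0.81] 0.0 [0.575 0.122 0.071]
0 [0.565 0.103 0.028] [ 0.33  0.92  1.5  -0.82  1.17  0.81] 0.0 [0.575 0.122 0.071]
30 [0.565 0.09  0.029] [ 0.08  0.75  1.64 -0.37  0.79  0.31] 0.0 [0.576 0.085 0.076]
60 [0.565 0.078 0.024] [-0.23  0.77  1.69  0.36  0.79 -0.52] 0.0 [0.577 0.05  0.061]
90 [0.566 0.07  0.013] [-0.46  0.95  1.61  0.76  1.14 -1.02] 0.0 [0.578 0.028 0.032]
90 [0.566 0.07  0.013] [-0.46  0.95  1.61  0.76  1.14 -1.02] 0.0 [0.578 0.028 0.032]
52
0 [0.57  0.329 0.03 ] [ 0.64  1.1   1.02 -0.7   1.63  0.8 ] 0.0 [0.581 0.35  0.07 ]
0 [0.57  0.329 0.12 ] [ 0.64  0.99  1.02 -0.71  1.72  0.72] 0.0 [0.581 0.35  0.16 ]
0 [0.565 0.103 0.12 ] [ 0.37  0.83  1.46 -0.86  1.36  0.76] 0.0 [0.575 0.124 0.16 ]
0 [0.565 0.103 0.028] [ 0.37  0.97  1.47 -0.89  1.27  0.87] 0.0 [0.575 0.124 0.068
[... 488 characters left out ...]
 0.0 [0.581 0.352 0.068]
0 [0.57  0.329 0.12 ] [ 0.66  1.05  0.97 -0.8   1.82  0.72] 0.0 [0.581 0.352 0.158]
0 [0.565 0.103 0.12 ] [ 0.4   0.89  1.44 -0.95  1.46  0.82] 0.0 [0.575 0.126 0.158]
0 [0.565 0.103 0.028] [ 0.4   1.03  1.43 -0.96  1.38  0.93] 0.0 [0.575 0.126 0.066]
0 [0.565 0.103 0.028] [ 0.4   1.03  1.43 -0.96  1.38  0.93] 0.0 [0.575 0.126 0.066]
30 [0.565 0.09  0.029] [ 0.2   0.82  1.59 -0.66  0.94  0.62] 0.0 [0.576 0.091 0.073]
60 [0.565 0.078 0.024] [-0.09  0.75  1.68  0.    0.71 -0.12] 0.0 [0.577 0.057 0.062]
90 [0.566 0.07  0.013] [-0.36  0.86  1.66  0.61  0.93 -0.84] 0.0 [0.578 0.033 0.036]
90 [0.566 0.07  0.013] [-0.36  0.86  1.66  0.61  0.93 -0.84] 0.0 [0.578 0.033 0.036]
```

Run:
```python
from h import *
T=Tm([.66,.41,.055],tooltilt([1,.03,0],[0,0,1]))
print(rowsto(T,6)); print(solve(T,manip.sense()['q']))
```

```text
[0.0073, 0.0135, 0.024, 0.0, 7.5, 0.0]
(array([ 4.12519774e-01,  9.54005649e-01,  1.11571153e+00, -1.40664275e-16,
        1.07187548e+00,  3.82528770e-01]), np.float64(2.1510571102112408e-15))
```

Emit:
{"method": "play_rows", "body": {"steps": [[[0.0073,0.0135,0.024,0,7.5,0],[0.0073,0.0135,0.024,0,7.5,0],[0.0073,0.0135,0.024,0,7.5,0],[0.0073,0.0135,0.024,0,7.5,0],[0.0073,0.0135,0.024,0,7.5,0],[0.0073,0.0135,0.024,0,7.5,0],[0,0,0,0,0,0],[0,0,0,0,0,0]]], "fingers": 0.26, "squeeze": 40}}

```text
t: 4.28
tcp_pos: [0.66, 0.4101, 0.0557]
tool_rot: [0.696, 0.718, -0.0, 0.001]
force: [-0.4, 0.8, 0.5]
finger_gap: 0.261
```

Emit:
{"method": "play_rows", "body": {"steps": [[[0,0,0.004,0,0,0],[0,0,0.004,0,0,0],[0,0,0.002,0,0,0],[0,0,0.002,0,0,0],[0,0,0.002,0,0,0]]]}}

```text
t: 4.9
tcp_pos: [0.6601, 0.4096, 0.041]
tool_rot: [0.696, 0.718, -0.0, 0.0]
force: [-0.3, 1.4, 0.3]
finger_gap: 0.261
```

Emit:
{"method": "play_rows", "body": {"steps": [[[0,0,0.002,0,0,0],[0,0,0.002,0,0,0],[0,0,0.001,0,0,0],[0,0,0.001,0,0,0],[0,0,0.001,0,0,0],[0,0,0.001,0,0,0]]]}}

```text
t: 5.65
tcp_pos: [0.6601, 0.4096, 0.0331]
tool_rot: [0.696, 0.718, 0.0, 0.0]
force: [-0.6, 0.4, -0.6]
finger_gap: 0.262
```

Emit:
{"method": "play_rows", "body": {"steps": [[[0,0,0.001,0,0,0],[0,0,0.001,0,0,0],[0,0,0.001,0,0,0]]]}}

```text
t: 6.02
tcp_pos: [0.6601, 0.4096, 0.0301]
tool_rot: [0.696, 0.718, -0.0, -0.0]
force: [-0.8, 0.1, 0.2]
finger_gap: 0.262
```

Emit:
{"method": "play_rows", "body": {"steps": [[[0,0,0.001,0,0,0],[0,0,0.001,0,0,0]]]}}

```text
t: 6.28
tcp_pos: [0.6601, 0.4096, 0.0281]
tool_rot: [0.696, 0.718, -0.0, -0.0]
force: [0.4, -0.6, -0.5]
finger_gap: 0.255
```

Emit:
{"method": "play_rows", "body": {"steps": [[[0,0,0.001,0,0,0],[0,0,0.001,0,0,0]]]}}

```text
t: 6.52
tcp_pos: [0.6601, 0.4096, 0.0261]
tool_rot: [0.696, 0.718, -0.0, -0.0]
force: [-0.4, -0.5, 0.5]
finger_gap: 0.262
```

Emit:
{"method": "play_rows", "body": {"steps": [[[0,0,0.001,0,0,0],[0,0,0.001,0,0,0]]]}}

```text
t: 6.78
tcp_pos: [0.6602, 0.4096, 0.0252]
tool_rot: [0.696, 0.718, -0.0, 0.0]
force: [-2.8, -1.8, 8.3]
finger_gap: 0.258
```

Emit:
{"method": "play_rows", "body": {"steps": [[[0,0,0.0005,0,0,0],[0,0,0.0005,0,0,0]]]}}

```text
t: 7.02
tcp_pos: [0.6602, 0.4096, 0.0252]
tool_rot: [0.696, 0.718, -0.0, 0.0]
force: [-3.0, -1.7, 9.8]
finger_gap: 0.259
```

Emit:
{"method": "play_rows", "body": {"steps": [[[0,0,0.0005,0,0,0],[0,0,0.0005,0,0,0]]]}}

```text
t: 7.28
tcp_pos: [0.6602, 0.4096, 0.0251]
tool_rot: [0.696, 0.718, -0.0, 0.0]
force: [-4.7, -3.6, 13.6]
finger_gap: 0.263
```

Run:
```python
from h import *
A=np.radians(52)
Tg=grasp1(body([.571,.329,.03],np.pi+.03,0),A,.025,.001)
Tp=Tg.copy();Tp[:3,3]-=Tp[:3,2]*.06
print(Tg[:3,3],Tp[:3,3])
T0=cur();T0[2,3]-=.002
print(rowsto(Tp,8,T0,lin=True))
```

```text
[0.58137414 0.3500209  0.07039154] [0.57995593 0.39728028 0.10733123]
[[-0.0012, -0.0101, -0.0105, 0.0, -6.5, 0.0], [-0.0025, -0.01, -0.0103, 0.0, -6.5, 0.0], [-0.0036, -0.0101, -0.01, 0.0, -6.5, 0.0], [-0.0046, -0.0101, -0.0095, 0.0, -6.5, 0.0], [-0.0058, -0.01, -0.0089, 0.0, -6.5, 0.0], [-0.0067, -0.0101, -0.0082, 0.0, -6.5, 0.0], [-0.0076, -0.0101, -0.0074, 0.0, -6.5, 0.0], [-0.0083, -0.0101, -0.0065, 0.0, -6.5, 0.0]]
```

Emit:
{"method": "play_rows", "body": {"steps": [[[0,0,-0.02,0,0,0],[0,0,-0.05,0,0,0]]], "fingers": 0.65}}

```text
t: 7.52
tcp_pos: [0.6581, 0.4087, 0.0898]
tool_rot: [0.696, 0.718, -0.003, -0.001]
force: [1.4, 0.7, 0.4]
finger_gap: 0.651
```

Run:
```python
from h import *
A=np.radians(52)
Tg=grasp1(body([.571,.329,.03],np.pi+.03,0),A,.025,.001)
Tp=Tg.copy();Tp[:3,3]-=Tp[:3,2]*.06
print(rowsto(Tp,6,lin=True))
```

```text
[[-0.0015, -0.0131, -0.0028, -0.1, -8.6, 0.0], [-0.002, -0.0131, -0.0026, -0.0, -8.7, 0.0], [-0.0023, -0.0131, -0.0023, -0.1, -8.6, 0.1], [-0.0026, -0.0131, -0.002, -0.0, -8.7, -0.0], [-0.0029, -0.013, -0.0015, -0.1, -8.6, 0.0], [-0.0031, -0.0131, -0.0011, -0.0, -8.7, 0.0]]
```

Emit:
{"method": "play_rows", "body": {"steps": [[[-0.0015,-0.0131,-0.0028,0,-8.6,0],[-0.002,-0.0131,-0.0026,0,-8.7,0],[-0.0023,-0.0131,-0.0023,0,-8.6,0],[-0.0026,-0.0131,-0.002,0,-8.7,0],[-0.0029,-0.013,-0.0015,0,-8.6,0],[-0.0031,-0.0131,-0.0011,0,-8.7,0],[0,0,0,0,0,0]]]}}

```text
t: 8.4
tcp_pos: [0.58, 0.3997, 0.1069]
tool_rot: [0.625, 0.647, -0.305, 0.313]
force: [0.1, -0.0, -0.1]
finger_gap: 0.649
```

Run:
```python
from h import *
A=np.radians(52)
Tg=grasp1(body([.571,.329,.03],np.pi+.03,0),A,.025,.001)
log();print(rowsto(Tg,4,lin=True))
ps=snap('scene','s1');pt=snap('top','t1')
a=cv2.resize(ps['img'][130:270,350:510,::-1],None,fx=3,fy=3,interpolation=3);b=cv2.resize(pt['img'][160:300,60:220,::-1],None,fx=3,fy=3,interpolation=3)
cv2.imwrite('pics/c1.png',np.vstack([a,b])[:, :])
```

```text
8.4 q [ 0.687  1.099  0.901 -0.687  1.751  0.745] p [0.58   0.3997 0.1069] F [ 0.1 -0.  -0.1] gap 0.649
[[-0.0005, -0.0, 0.0154, 0.0, -0.0, 0.1], [-0.0005, -0.0001, 0.0154, 0.0, -0.0, 0.0], [-0.0004, 0.0, 0.0155, 0.0, -0.1, 0.1], [-0.0005, -0.0, 0.0154, 0.0, 0.0, 0.1]]
```

View pics/c1.png

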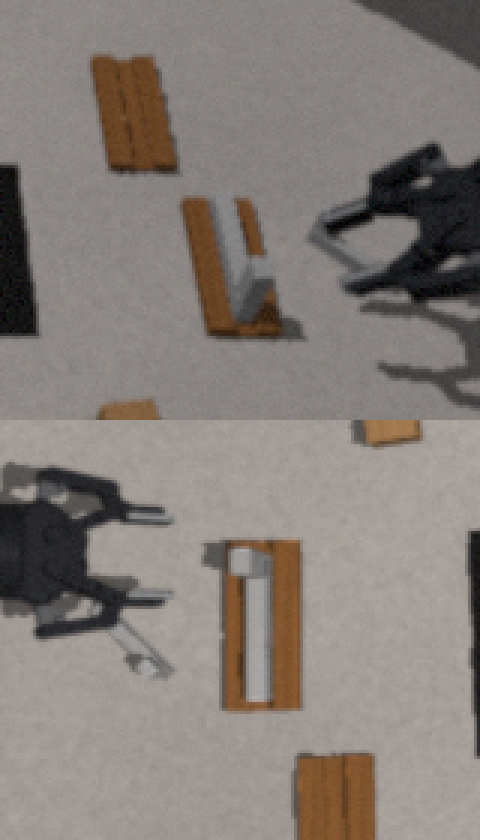

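Emit:
{"method": "play_rows", "body": {"steps": [[[-0.0005,0,0.0154,0,0,0],[-0.0005,0,0.0154,0,0,0],[-0.0005,0,0.0154,0,0,0],[-0.0005,0,0.0154,0,0,0],[0,0,0,0,0,0]]]}}

```text
t: 9.12
tcp_pos: [0.583, 0.3465, 0.0718]
tool_rot: [0.626, 0.645, -0.306, 0.313]
force: [-0.3, -0.2, 0.4]
finger_gap: 0.649
```

Emit:
{"method": "play_rows", "body": {"steps": [[[0,0,0,0,0,0],[0,0,0,0,0,0],[0,0,0,0,0,0],[0,0,0,0,0,0]]], "fingers": 0, "squeeze": 50}}

```text
t: 9.62
tcp_pos: [0.5832, 0.3489, 0.0737]
tool_rot: [0.626, 0.645, -0.305, 0.314]
force: [-2.3, 0.4, 2.5]
finger_gap: 0.242
```

Run:
```python
from h import *
log();ps=snap('scene','s2');pt=snap('top','t2')
a=cv2.resize(ps['img'][130:270,350:510,::-1],None,fx=3,fy=3,interpolation=3);b=cv2.resize(pt['img'][160:300,60:220,::-1],None,fx=3,fy=3,interpolation=3)
cv2.imwrite('pics/c2.png',np.hstack([a,b])[:, :])
```

```text
9.62 q [ 0.635  1.097  1.022 -0.706  1.631  0.791] p [0.5832 0.3489 0.0737] F [-2.3  0.4  2.5] gap 0.242
```

View pics/c2.png

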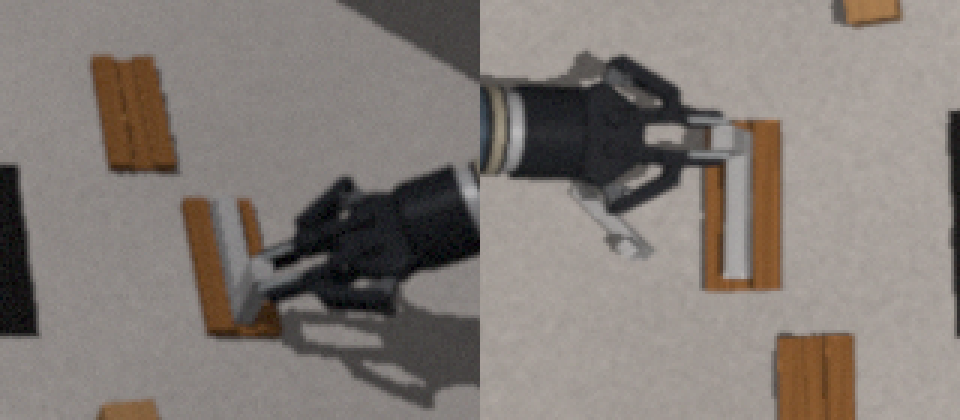

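Emit:
{"method": "play_rows", "body": {"steps": [[[-0.0079,0,-0.0062,0,0,0],[-0.0118,0,-0.0092,0,0,0],[-0.0158,0,-0.0123,0,0,0],[-0.0158,0,-0.0123,0,0,0],[-0.0158,0,-0.0123,0,0,0],[0,0,0,0,0,0],[0,0,0,0,0,0]]]}}

```text
t: 10.6
tcp_pos: [0.5831, 0.3482, 0.1578]
tool_rot: [0.626, 0.645, -0.305, 0.314]
force: [0.2, -0.9, -1.9]
finger_gap: 0.238
```

Run:
```python
from h import *
log();ps=snap('scene','s3');pt=snap('top','t3')
a=cv2.resize(ps['img'][130:270,350:510,::-1],None,fx=3,fy=3,interpolation=3);b=cv2.resize(pt['img'][160:300,60:220,::-1],None,fx=3,fy=3,interpolation=3)
cv2.imwrite('pics/c3.png',np.hstack([a,b])[:, :])
```

```text
10.6 q [ 0.634  0.992  1.021 -0.713  1.712  0.72 ] p [0.5831 0.3482 0.1578] F [ 0.2 -0.9 -1.9] gap 0.238
```

View pics/c3.png

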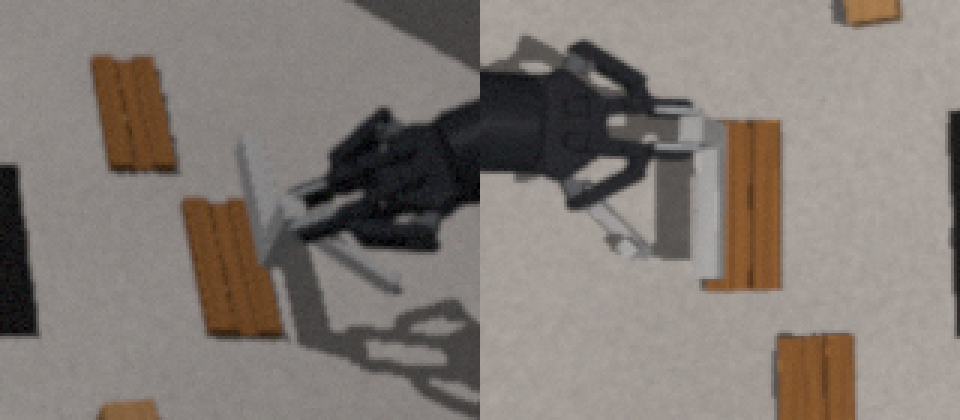

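```bash
cat > tip.py <<'E'
from h import *
A=np.radians(52);YW=np.pi+.03
piv=np.array([.568,.094,.004])
def Tth(th,dz=0):
    B=body([0,0,0],YW,np.radians(th));off=B[:3,:3]@np.array([0,-.024,-.009])
    return grasp1(body(piv-off+[0,0,dz],YW,np.radians(th)),A,.028,.0005,.0252)
E
python3 - <<'E'
from tip import *
T=Tth(0,.08);print(T[:3,3],rowsto(T,6,lin=True))
E
```

```text
[0.57811445 0.12367461 0.15151467] [[-0.0223, -0.0019, 0.03, -0.0, -0.0, 0.0], [-0.0223, -0.0019, 0.0299, -0.0, -0.0, 0.0], [-0.0223, -0.002, 0.03, -0.0, -0.0, 0.0], [-0.0223, -0.0019, 0.0299, -0.0, -0.0, 0.1], [-0.0223, -0.0019, 0.03, -0.1, -0.0, -0.0], [-0.0223, -0.0019, 0.0299, 0.0, -0.1, -0.0]]
```

Emit:
{"method": "play_rows", "body": {"steps": [[[-0.0112,-0.001,0.015,0,0,0],[-0.0167,-0.0014,0.0225,0,0,0],[-0.0223,-0.0019,0.03,0,0,0],[-0.0223,-0.0019,0.03,0,0,0],[-0.0223,-0.0019,0.03,0,0,0],[-0.0167,-0.0014,0.0225,0,0,0],[-0.0112,-0.001,0.015,0,0,0],[-0.0112,-0.001,0.015,0,0,0],[0,0,0,0,0,0]]]}}

```text
t: 11.82
tcp_pos: [0.5784, 0.1227, 0.1522]
tool_rot: [0.626, 0.645, -0.305, 0.314]
force: [0.1, 0.4, -2.0]
finger_gap: 0.238
```

Run:
```python
from tip import *
log();ps=snap('scene','s4');pt=snap('top','t4')
a=cv2.resize(ps['img'][110:270,280:430,::-1],None,fx=3,fy=3,interpolation=3);b=cv2.resize(pt['img'][140:300,180:330,::-1],None,fx=3,fy=3,interpolation=3)
cv2.imwrite('pics/c4.png',np.hstack([a,b])[:, :])
T=Tth(0,.008);print(T[:3,3],rowsto(T,4,lin=True))
```

```text
11.82 q [ 0.363  0.842  1.458 -0.866  1.351  0.764] p [0.5784 0.1227 0.1522] F [ 0.1  0.4 -2. ] gap 0.238
[0.57811445 0.12367461 0.07951467] [[0.0142, -0.0002, 0.0113, 0.0, -0.0, -0.0], [0.0143, -0.0002, 0.0114, 0.0, -0.1, -0.0], [0.0142, -0.0002, 0.0113, 0.0, -0.0, -0.0], [0.0143, -0.0002, 0.0113, 0.0, -0.0, -0.0]]
```

View pics/c4.png

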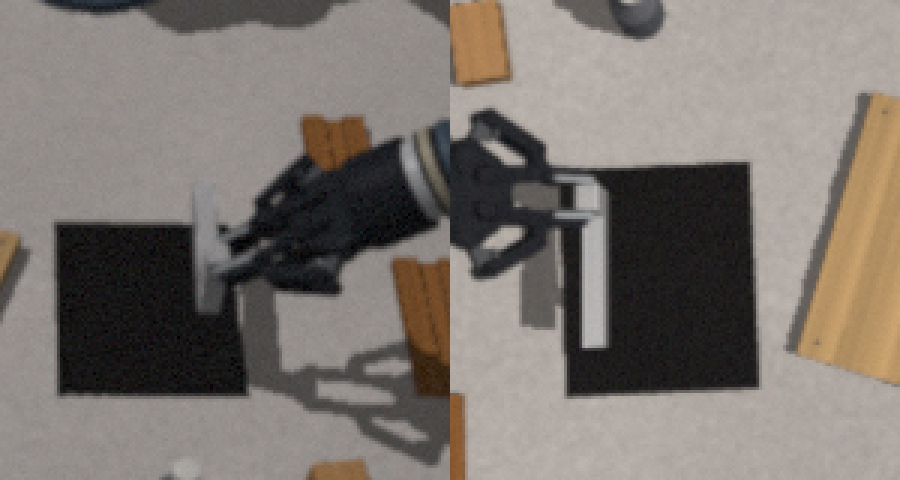

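Emit:
{"method": "play_rows", "body": {"steps": [[[0.0142,0,0.0113,0,0,0],[0.0142,0,0.0113,0,0,0],[0.0142,0,0.0113,0,0,0],[0.0142,0,0.0113,0,0,0],[0.0024,0,0.0018,0,0,0],[0.0016,0,0.0012,0,0,0],[0,0,0,0,0,0]]]}}

```text
t: 12.8
tcp_pos: [0.579, 0.1233, 0.0752]
tool_rot: [0.626, 0.645, -0.304, 0.314]
force: [0.6, 0.1, -2.6]
finger_gap: 0.24
```

Emit:
{"method": "play_rows", "body": {"steps": [[[0.0008,0,0.0006,0,0,0],[0.0008,0,0.0006,0,0,0],[0.0008,0,0.0006,0,0,0],[0,0,0,0,0,0]]]}}

```text
t: 13.3
tcp_pos: [0.5787, 0.1233, 0.0718]
tool_rot: [0.626, 0.645, -0.305, 0.314]
force: [0.4, 0.7, -3.2]
finger_gap: 0.238
```

Emit:
{"method": "play_rows", "body": {"steps": [[[0.0008,0,0.0006,0,0,0],[0,0,0,0,0,0]]]}}

```text
t: 13.55
tcp_pos: [0.5787, 0.1233, 0.0716]
tool_rot: [0.626, 0.645, -0.305, 0.315]
force: [-0.9, 1.2, 2.8]
finger_gap: 0.24
```

Emit:
{"method": "play_rows", "body": {"steps": [[[0.0008,0,0.0006,0,0,0],[0,0,0,0,0,0]]]}}

```text
t: 13.8
tcp_pos: [0.5787, 0.1233, 0.0715]
tool_rot: [0.626, 0.645, -0.305, 0.315]
force: [-1.4, 1.2, 6.3]
finger_gap: 0.246
```

Emit:
{"method": "play_rows", "body": {"steps": [[[0.0008,0,0.0006,0,0,0],[0,0,0,0,0,0]]]}}

```text
t: 14.05
tcp_pos: [0.5787, 0.1232, 0.0715]
tool_rot: [0.626, 0.644, -0.306, 0.316]
force: [-3.2, 3.1, 9.4]
finger_gap: 0.238
```

Run:
```python
from tip import *
T0=Tth(0);print(T0[:3,3],cur()[:3,3],R.from_matrix(T0[:3,:3].T@cur()[:3,:3]).as_rotvec(degrees=True))
for a,b in((0,45),(45,90)): print(rowsto(Tth(b),9,Tth(a)))
print(Tth(90)[:3,3])
```

```text
[0.57811445 0.12367461 0.07151467] [0.57868341 0.12324649 0.07146455] [-0.01541464 -0.14726858  0.05510514]
[-0.0055, 0.0, 0.0033, 0.0, 5.0, 0.0]
[-0.0055, -0.0, 0.0033, -0.0, 5.0, 0.0]
[0.58102019 0.02684566 0.03335787]
```

Emit:
{"method": "play_rows", "body": {"steps": [[[-0.0016,0,-0.0012,0,0,0],[-0.0055,0,0.0033,0,5,0],[-0.0055,0,0.0033,0,5,0],[-0.0055,0,0.0033,0,5,0],[-0.0055,0,0.0033,0,5,0],[-0.0055,0,0.0033,0,5,0],[-0.0055,0,0.0033,0,5,0]]]}}

```text
t: 14.92
tcp_pos: [0.5802, 0.0855, 0.0764]
tool_rot: [0.684, 0.705, -0.131, 0.136]
force: [-0.1, 0.1, -2.3]
finger_gap: 0.239
```

Emit:
{"method": "play_rows", "body": {"steps": [[[-0.0055,0,0.0033,0,5,0],[-0.0055,0,0.0033,0,5,0],[-0.0055,0,0.0033,0,5,0],[-0.0055,0,0.0033,0,5,0],[-0.0055,0,0.0033,0,5,0],[-0.0055,0,0.0033,0,5,0],[0,0,0,0,0,0]]]}}

```text
t: 15.8
tcp_pos: [0.5812, 0.0483, 0.0619]
tool_rot: [0.696, 0.715, 0.049, -0.05]
force: [0.2, -1.5, -0.4]
finger_gap: 0.241
```

Run:
```python
from tip import *
log();ps=snap('scene','s5');pt=snap('top','t5')
a=cv2.resize(ps['img'][110:270,280:430,::-1],None,fx=3,fy=3,interpolation=3);b=cv2.resize(pt['img'][140:300,180:330,::-1],None,fx=3,fy=3,interpolation=3)
cv2.imwrite('pics/c5.png',np.hstack([a,b])[:, :])
T=Tth(60);print(T[:3,3],cur()[:3,3],R.from_matrix(T[:3,:3].T@cur()[:3,:3]).as_rotvec(degrees=True))
```

```text
15.8 q [-0.174  0.755  1.677  0.203  0.748 -0.352] p [0.5812 0.0483 0.0619] F [ 0.2 -1.5 -0.4] gap 0.241
[0.58030857 0.05055917 0.063182  ] [0.58092524 0.04995171 0.06220832] [-9.44270427e-05  4.70115334e-03  1.81422662e-02]
```

View pics/c5.png

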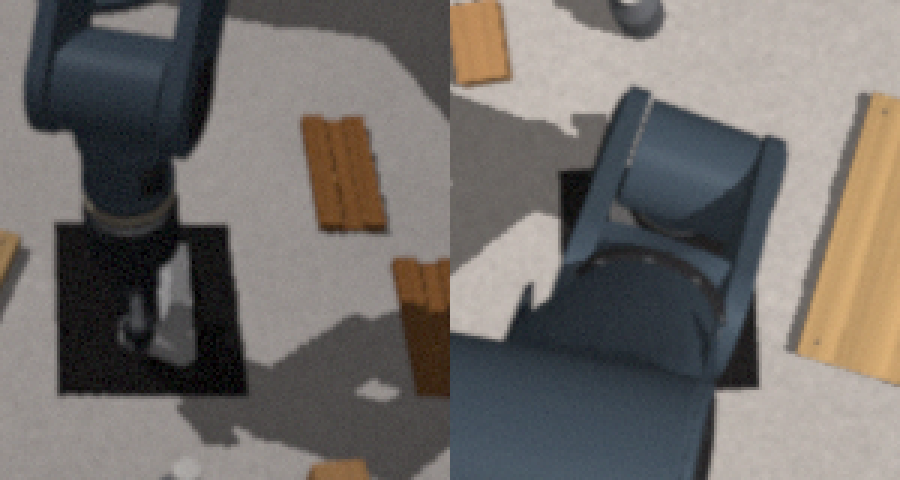

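Emit:
{"method": "play_rows", "body": {"steps": [[[-0.0055,0,0.0033,0,5,0],[-0.0055,0,0.0033,0,5,0],[-0.0055,0,0.0033,0,5,0],[-0.0055,0,0.0033,0,5,0],[0,0,0,0,0,0]]]}}

```text
t: 16.52
tcp_pos: [0.5813, 0.0324, 0.0431]
tool_rot: [0.676, 0.696, 0.168, -0.174]
force: [0.4, -1.7, 0.4]
finger_gap: 0.239
```

Emit:
{"method": "play_rows", "body": {"steps": [[[-0.0055,0,0.0033,0,5,0],[-0.0028,0,0.0016,0,2.5,0],[0,0,0,0,0,0]]]}}

```text
t: 16.9
tcp_pos: [0.5814, 0.0282, 0.0352]
tool_rot: [0.663, 0.683, 0.212, -0.219]
force: [0.4, -0.7, -2.4]
finger_gap: 0.243
```

Run:
```python
from tip import *
log()
T=Tth(87.5);print(T[:3,3],cur()[:3,3],R.from_matrix(T[:3,:3].T@cur()[:3,:3]).as_rotvec(degrees=True))
```

```text
16.9 q [-0.403  0.894  1.635  0.668  1.018 -0.91 ] p [0.5814 0.0282 0.0352] F [ 0.4 -0.7 -2.4] gap 0.243
[0.58097985 0.02818989 0.03627488] [0.58137989 0.02823363 0.03515148] [0.06160635 0.03973392 0.02171834]
```

Finish the last 2.5–3°, then look at the force.

Emit:
{"method": "play_rows", "body": {"steps": [[[-0.0014,0,0.0008,0,1.25,0],[-0.0014,0,0.0008,0,1.25,0],[0,0,0,0,0,0]]]}}

```text
t: 17.27
tcp_pos: [0.5815, 0.0267, 0.0324]
tool_rot: [0.658, 0.678, 0.227, -0.234]
force: [1.0, -0.5, -1.8]
finger_gap: 0.24
```

Run:
```python
from tip import *
log();ps=snap('scene','s6')
cv2.imwrite('pics/c6.png',cv2.resize(ps['img'][110:270,280:430,::-1],None,fx=4,fy=4,interpolation=3))
```

```text
17.27 q [-0.421  0.913  1.627  0.694  1.052 -0.943] p [0.5815 0.0267 0.0324] F [ 1.  -0.5 -1.8] gap 0.24
```

View pics/c6.png

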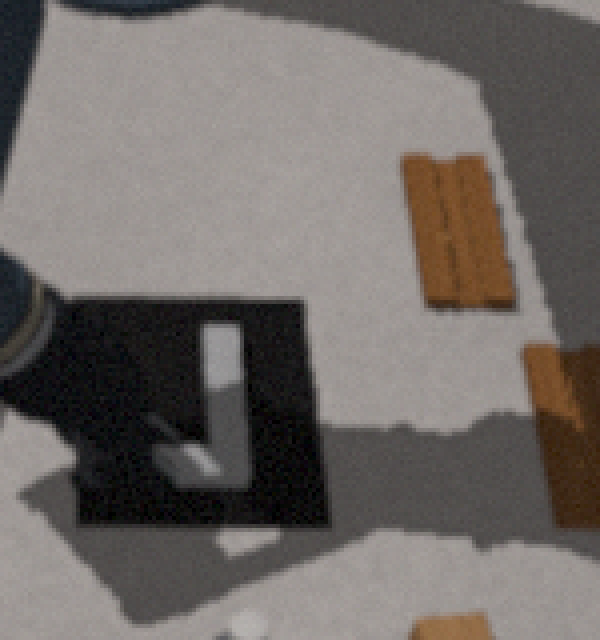

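Emit:
{"method": "play_rows", "body": {"steps": [[[-0.0004,0,0.0005,0,0,0],[-0.0004,0,0.0005,0,0,0],[0,0,0,0,0,0]]]}}

```text
t: 17.7
tcp_pos: [0.5816, 0.0266, 0.0323]
tool_rot: [0.658, 0.678, 0.228, -0.234]
force: [-2.5, -2.5, 5.8]
finger_gap: 0.236
```

Emit:
{"method": "play_rows", "body": {"steps": [[[-0.0004,0,0.0005,0,0,0],[-0.0004,0,0.0005,0,0,0],[0,0,0,0,0,0]]]}}

```text
t: 18.08
tcp_pos: [0.5816, 0.0266, 0.0322]
tool_rot: [0.658, 0.678, 0.228, -0.235]
force: [-4.1, -3.6, 11.3]
finger_gap: 0.234
```

Emit:
{"method": "play_rows", "body": {"steps": [[[0.0008,0,-0.001,0,0,0],[0,0,0,0,0,0]]]}}

```text
t: 18.32
tcp_pos: [0.5816, 0.0266, 0.0322]
tool_rot: [0.658, 0.678, 0.228, -0.234]
force: [-3.2, -2.9, 6.5]
finger_gap: 0.24
```

Emit:
{"method": "play_rows", "body": {"steps": [[[0,0,0,0,0,0],[0,0,0,0,0,0],[0,0,-0.01,0,0,0],[0,0,-0.03,0,0,0],[0,0,-0.06,0,0,0],[0,0,-0.06,0,0,0]]], "fingers": 0.5}}

```text
t: 19.08
tcp_pos: [0.5843, -0.073, 0.1584]
tool_rot: [0.658, 0.678, 0.227, -0.235]
force: [0.2, -0.4, -0.7]
finger_gap: 0.504
```

Run:
```python
from tip import *
log();ps=snap('scene','s7')
cv2.imwrite('pics/c7.png',cv2.resize(ps['img'][110:270,280:430,::-1],None,fx=4,fy=4,interpolation=3))
```

```text
19.07 q [-0.563  0.739  1.517  0.554  1.337 -0.85 ] p [ 0.5843 -0.073   0.1584] F [ 0.2 -0.4 -0.7] gap 0.504
```

View pics/c7.png

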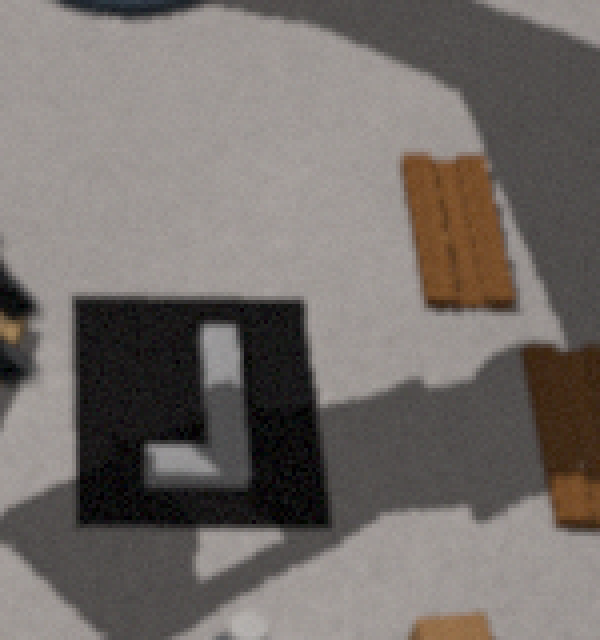

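```bash
cat > g2.py <<'E'
from h import *
def flat(c,yaw): return body(c,yaw,np.pi/2)
def grasp2(B,xg=.033,up=.007,sgn=1):
    Rm=tooltilt(sgn*B[:3,1],[0,0,1]);p=(B@np.array([xg,-.012,-.009+up,1]))[:3]
    return Tm(p+[0,0,.0252],Rm)
E
python3 - <<'E'
from g2 import *
q0=manip.sense()['q']
Bm=flat([.5705,.0685,.013],np.pi+.03);Bi=flat([.6055,-.1975,.027],2.8625)
print(Bm)
for s in (1,-1):
    for B,dz in ((Bm,.1),(Bm,0),(Bi,.05),(Bi,0)):
        T=grasp2(B,sgn=s);T[2,3]+=dz
        for qq in (q0,np.array([0,.6,1.5,0,1,1.5*s]),np.array([0,.6,1.5,0,1,-1.5*s])):
            q,e=solve(T,qq)
            if e<1e-4: print(s,dz,np.round(q,2),np.round(T[:3,3],4)); break
E
```

```text
[[-9.99550034e-01  2.99955002e-02 -1.83669467e-18  5.70500000e-01]
 [-2.99955002e-02 -9.99550034e-01  6.12047875e-17  6.85000000e-02]
 [ 0.00000000e+00  6.12323400e-17  1.00000000e+00  1.30000000e-02]
 [ 0.00000000e+00  0.00000000e+00  0.00000000e+00  1.00000000e+00]]
1 0.1 [-0.06  0.59  1.74  0.    0.8   1.48] [0.5372 0.0795 0.1362]
1 0 [-0.06  0.77  1.78  0.    0.59  1.48] [0.5372 0.0795 0.0362]
1 0.05 [-0.48  0.71  1.61  0.    0.83  1.37] [ 0.5771 -0.1769  0.1002]
1 0 [-0.48  0.79  1.62  0.    0.73  1.37] [ 0.5771 -0.1769  0.0502]
-1 0.1 [-0.06  0.59  1.74 -0.    0.8  -1.66] [0.5372 0.0795 0.1362]
-1 0 [-0.06  0.77  1.78 -0.    0.59 -1.66] [0.5372 0.0795 0.0362]
-1 0.05 [-0.48  0.71  1.61 -0.    0.83 -1.77] [ 0.5771 -0.1769  0.1002]
-1 0 [-0.48  0.79  1.62 -0.    0.73 -1.77] [ 0.5771 -0.1769  0.0502]
```

Run:
```python
from g2 import *
ps=snap('scene','s8');pt=snap('top','t8')
p0=[.5705,.0685,np.pi+.03]
for pp in ([ps],[pt],[ps,pt]):
    try:
        po,rep=fit(pp,SQ(.022),p0,rng=2.5);print(np.round(po,4),{k:(float(a),b) for k,(a,b) in rep.items()})
    except Exception as e: print('fail')
overlay(ps,SQ(.022),p0,'o8s',(290,170,390,250),4)
overlay(pt,SQ(.022),p0,'o8t',(200,180,300,280),4)
a=cv2.imread('pics/o8s.png');b=cv2.imread('pics/o8t.png')
cv2.imwrite('pics/c8.png',np.hstack([cv2.copyMakeBorder(a,0,400-a.shape[0],0,0,0),b]))
```

```text
[0.5676 0.0681 3.2059] {(0, 0): (-0.45, 25), (0, 1): (0.08, 25), (0, 2): (-0.62, 25), (0, 3): (-0.15, 25), (0, 5): (-0.16, 7)}
[0.5697 0.0694 3.1906] {(0, 0): (-0.16, 21), (0, 1): (0.12, 18), (0, 2): (-0.31, 12), (0, 3): (-0.17, 25), (0, 4): (-0.22, 25), (0, 5): (-0.37, 25)}
[0.5688 0.0691 3.2079] {(0, 0): (-0.15, 25), (0, 1): (-0.4, 25), (0, 2): (-0.9, 21), (0, 3): (-0.65, 25), (0, 5): (-0.4, 19), (1, 0): (-0.4, 25), (1, 1): (0.35, 14), (1, 2): (-0.4, 13), (1, 3): (0.1, 25), (1, 4): (-0.15, 25), (1, 5): (-0.4, 25)}
```

View pics/c8.png

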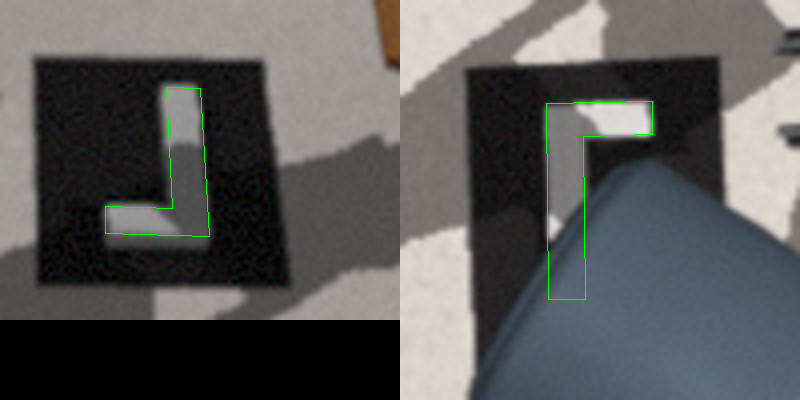

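Run:
```python
from g2 import *
T=grasp2(flat([.570,.069,.013],3.19),sgn=-1);print(T[:3,3])
T[2,3]+=.07
for r in rowsto(T,9,lin=True): print(r)
```

```text
[0.536458   0.07938912 0.0362    ]
[0.01, -0.0051, 0.0153, 3.4, -3.2, -9.7]
[0.0116, -0.0024, 0.0149, 3.3, -3.3, -9.7]
[0.0125, 0.0004, 0.0143, 3.4, -3.2, -9.8]
[0.013, 0.0035, 0.0135, 3.4, -3.2, -9.7]
[0.0128, 0.0065, 0.0124, 3.3, -3.3, -9.7]
[0.0122, 0.0093, 0.0113, 3.4, -3.2, -9.7]
[0.0111, 0.0118, 0.01, 3.4, -3.2, -9.7]
[0.0093, 0.0142, 0.0086, 3.3, -3.3, -9.7]
[0.0072, 0.016, 0.0073, 3.4, -3.2, -9.8]
```

Run:
```python
from g2 import *
T=grasp2(flat([.570,.069,.013],3.19),sgn=-1)
T[2,3]+=.07
for r in rowsto(T,10,lin=True): print(r)
```

```text
[0.009, -0.0046, 0.0138, 3.0, -2.9, -8.7]
[0.0103, -0.0025, 0.0135, 3.1, -2.9, -8.8]
[0.0111, -0.0, 0.013, 3.0, -2.9, -8.7]
[0.0116, 0.0023, 0.0123, 3.0, -2.9, -8.8]
[0.0117, 0.0047, 0.0116, 3.1, -2.9, -8.7]
[0.0113, 0.0071, 0.0107, 3.0, -3.0, -8.8]
[0.0106, 0.0093, 0.0097, 3.0, -2.9, -8.7]
[0.0095, 0.0114, 0.0086, 3.0, -2.9, -8.8]
[0.0081, 0.0131, 0.0075, 3.1, -2.9, -8.7]
[0.0062, 0.0145, 0.0065, 3.0, -2.9, -8.8]
```

Emit:
{"method": "play_rows", "body": {"steps": [[[0.009,-0.0046,0.0138,3,-2.9,-8.7],[0.0103,-0.0025,0.0135,3.1,-2.9,-8.8],[0.0111,0,0.013,3,-2.9,-8.7],[0.0116,0.0023,0.0123,3,-2.9,-8.8],[0.0117,0.0047,0.0116,3.1,-2.9,-8.7],[0.0113,0.0071,0.0107,3,-3,-8.8],[0.0106,0.0093,0.0097,3,-2.9,-8.7],[0.0095,0.0114,0.0086,3,-2.9,-8.8],[0.0081,0.0131,0.0075,3.1,-2.9,-8.7],[0.0062,0.0145,0.0065,3,-2.9,-8.8]]], "fingers": 0.6}}

```text
t: 20.48
tcp_pos: [0.532, 0.084, 0.1033]
tool_rot: [-0.029, 1.0, 0.002, -0.004]
force: [-0.0, -0.3, -0.2]
finger_gap: 0.601
```

Emit:
{"method": "play_rows", "body": {"steps": [[[0,0,0,0,0,0]]]}}

```text
t: 20.6
tcp_pos: [0.5302, 0.085, 0.1031]
tool_rot: [-0.028, 1.0, 0.003, -0.006]
force: [0.4, 0.1, -0.1]
finger_gap: 0.6
```

Run:
```python
from g2 import *
log()
T=grasp2(flat([.570,.069,.013],3.19),sgn=-1)
D=np.linalg.inv(cur())@T;print(np.round(D[:3,3],4),R.from_matrix(D[:3,:3]).as_rotvec(degrees=True))
```

```text
20.6 q [-0.051  0.646  1.77   0.006  0.738 -1.682] p [0.5302 0.085  0.1031] F [ 0.4  0.1 -0.1] gap 0.6
[-0.0068 -0.0063  0.0668] [ 0.32246225 -0.71550681  0.38087702]
```

Emit:
{"method": "play_rows", "body": {"steps": [[[-0.006,-0.0058,0.02,0.3,-0.7,0.4],[0,0,0.03,0,0,0],[0,0,0,0,0,0]]]}}

```text
t: 20.98
tcp_pos: [0.5386, 0.0767, 0.0523]
tool_rot: [-0.021, 1.0, 0.0, 0.0]
force: [-0.2, -0.7, 1.1]
finger_gap: 0.602
```

Run:
```python
from g2 import *
log()
T=grasp2(flat([.570,.069,.013],3.19),sgn=-1)
D=np.linalg.inv(cur())@T;print(np.round(D[:3,3],4),R.from_matrix(D[:3,:3]).as_rotvec(degrees=True))
ps=snap('scene','s9')
cv2.imwrite('pics/c9.png',cv2.resize(ps['img'][110:270,280:430,::-1],None,fx=4,fy=4,interpolation=3))
```

```text
20.98 q [-6.400e-02  7.400e-01  1.778e+00  1.000e-03  6.240e-01 -1.678e+00] p [0.5386 0.0767 0.0523] F [-0.2 -0.7  1.1] gap 0.602
[0.002  0.0028 0.0161] [ 0.0198584   0.01077533 -0.33687269]
```

View pics/c9.png

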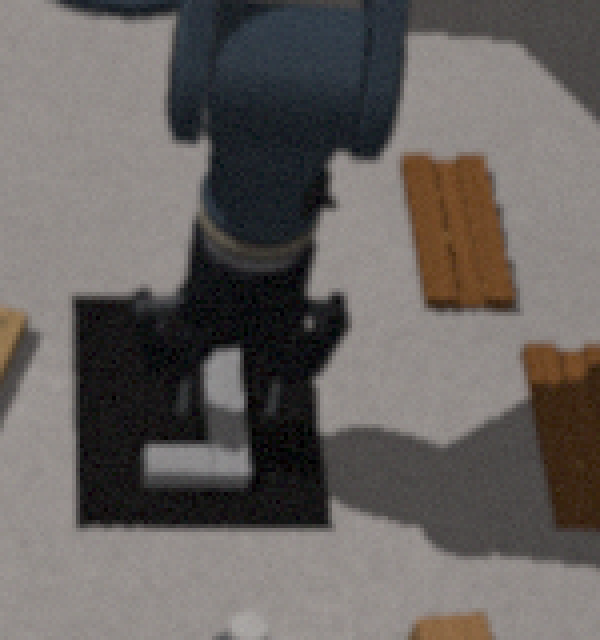

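Emit:
{"method": "play_rows", "body": {"steps": [[[0.002,0.0028,0.006,0,0,-0.3],[0,0,0.006,0,0,0],[0,0,0.004,0,0,0],[0,0,0,0,0,0]]]}}

```text
t: 21.52
tcp_pos: [0.5379, 0.08, 0.0383]
tool_rot: [-0.025, 1.0, -0.0, 0.003]
force: [-0.7, -0.2, -0.2]
finger_gap: 0.601
```

Run:
```python
from g2 import *
log()
T=grasp2(flat([.570,.069,.013],3.19),sgn=-1)
D=np.linalg.inv(cur())@T;print(np.round(D[:3,3],4),R.from_matrix(D[:3,:3]).as_rotvec(degrees=True))
```

```text
21.52 q [-0.058  0.764  1.785  0.     0.586 -1.679] p [0.5379 0.08   0.0383] F [-0.7 -0.2 -0.2] gap 0.601
[ 0.0015 -0.0006  0.002 ] [-0.03209564  0.32497411  0.11328134]
```

Emit:
{"method": "play_rows", "body": {"steps": [[[0,0,0.002,0,0.3,0],[0,0,0,0,0,0]]]}}

```text
t: 21.78
tcp_pos: [0.5381, 0.08, 0.0364]
tool_rot: [-0.025, 1.0, -0.0, 0.0]
force: [0.6, 0.1, -0.2]
finger_gap: 0.602
```

Emit:
{"method": "play_rows", "body": {"steps": [[[0,0,0,0,0,0],[0,0,0,0,0,0],[0,0,0,0,0,0],[0,0,0,0,0,0]]], "fingers": 0, "squeeze": 40}}

```text
t: 22.28
tcp_pos: [0.5381, 0.0799, 0.0366]
tool_rot: [-0.025, 1.0, -0.0, 0.001]
force: [-0.6, -0.3, 3.2]
finger_gap: 0.273
```

Run:
```python
from g2 import *
log(); print(R.from_matrix(cur()[:3,:3]).as_quat())
```

```text
22.27 q [-5.800e-02  7.680e-01  1.782e+00 -1.000e-03  5.910e-01 -1.678e+00] p [0.5381 0.0799 0.0366] F [-0.6 -0.3  3.2] gap 0.273
[-2.52455162e-02  9.99681076e-01 -3.81047119e-04  5.15493486e-04]
```

```bash
cat >> g2.py <<'E'
IR=np.array([.6053,-.1976,2.8625])
XG=.0319
def at_iron(dx,dy,dz,dyaw=0):
    c,s=np.cos(IR[2]),np.sin(IR[2])
    p=[IR[0]+c*dx-s*dy,IR[1]+s*dx+c*dy,.027+dz]
    return grasp2(flat(p,IR[2]+dyaw),xg=XG,up=.0074,sgn=-1)
E
python3 - <<'E'
from g2 import *
T0=cur();T0[2,3]+=.06;print(T0[:3,3])
T=at_iron(-.012,-.012,.03);print(T[:3,3],solve(T,manip.sense()['q']))
for r in rowsto(T,10,T0,lin=True): print(r)
E
```

```text
[0.53810643 0.07988381 0.09662759]
[ 0.59278162 -0.16904654  0.0806    ] (array([-4.58862389e-01,  7.49552282e-01,  1.58006722e+00,  8.60809007e-14,
        8.11973151e-01, -1.75056606e+00]), np.float64(7.76601005725297e-13))
[-0.0042, -0.0251, 0.0016, -0.0, 0.0, 1.9]
[-0.005, -0.025, 0.0017, -0.0, 0.0, 1.9]
[-0.0059, -0.0248, 0.0016, -0.0, 0.0, 1.9]
[-0.0067, -0.0246, 0.0016, -0.0, 0.0, 1.9]
[-0.0075, -0.0244, 0.0016, -0.0, 0.0, 1.8]
[-0.0082, -0.0241, 0.0017, -0.0, 0.0, 1.9]
[-0.0091, -0.0238, 0.0016, -0.0, 0.0, 1.9]
[-0.0098, -0.0235, 0.0016, -0.0, 0.1, 1.9]
[-0.0106, -0.0232, 0.0016, -0.0, -0.0, 1.9]
[-0.0114, -0.0228, 0.0016, -0.0, -0.0, 1.9]
```

Emit:
{"method": "play_rows", "body": {"steps": [[[0,0,-0.005,0,0,0],[0,0,-0.015,0,0,0],[0,0,-0.02,0,0,0],[0,0,-0.02,0,0,0],[0,0,0,0,0,0]]]}}

```text
t: 22.9
tcp_pos: [0.5391, 0.08, 0.0983]
tool_rot: [-0.025, 1.0, -0.0, 0.002]
force: [-0.6, -0.0, -2.1]
finger_gap: 0.268
```

Run:
```python
from g2 import *
log()
T=at_iron(-.012,-.012,.03);print(T[:3,3])
for r in rowsto(T,10,lin=True): print(r)
```

```text
22.9 q [-5.700e-02  6.580e-01  1.763e+00 -1.000e-03  7.160e-01 -1.678e+00] p [0.5391 0.08   0.0983] F [-0.6 -0.  -2.1] gap 0.268
[ 0.59278162 -0.16904654  0.0806    ]
[-0.0041, -0.0251, 0.0018, -0.0, 0.0, 1.9]
[-0.0049, -0.025, 0.0018, -0.0, 0.1, 1.9]
[-0.0058, -0.0249, 0.0018, -0.0, -0.0, 1.9]
[-0.0066, -0.0246, 0.0018, -0.0, 0.0, 1.9]
[-0.0073, -0.0244, 0.0018, -0.0, 0.0, 1.8]
[-0.0082, -0.0241, 0.0018, -0.0, 0.1, 1.9]
[-0.0089, -0.0239, 0.0018, -0.0, -0.0, 1.9]
[-0.0098, -0.0235, 0.0018, -0.0, 0.0, 1.9]
[-0.0105, -0.0232, 0.0018, -0.0, 0.1, 1.9]
[-0.0113, -0.0229, 0.0017, -0.0, -0.0, 1.9]
```

Emit:
{"method": "play_rows", "body": {"steps": [[[-0.0041,-0.0251,0.0018,0,0,1.9],[-0.005,-0.025,0.0018,0,0,1.9],[-0.0058,-0.0249,0.0018,0,0,1.9],[-0.0066,-0.0246,0.0018,0,0,1.9],[-0.0074,-0.0244,0.0018,0,0,1.9],[-0.0082,-0.0241,0.0018,0,0,1.9],[-0.0089,-0.0239,0.0018,0,0,1.9],[-0.0098,-0.0235,0.0018,0,0,1.9],[-0.0105,-0.0232,0.0018,0,0,1.9],[-0.0113,-0.0229,0.0018,0,0,1.8]]]}}

```text
t: 24.15
tcp_pos: [0.5918, -0.1706, 0.0782]
tool_rot: [0.14, 0.99, -0.0, 0.0]
force: [0.4, 0.5, -1.7]
finger_gap: 0.268
```

Emit:
{"method": "play_rows", "body": {"steps": [[[0,0,0,0,0,0],[0,0,0,0,0,0]]]}}

```text
t: 24.4
tcp_pos: [0.591, -0.1689, 0.0783]
tool_rot: [0.139, 0.99, 0.0, -0.0]
force: [0.7, 0.2, -2.4]
finger_gap: 0.267
```

Run:
```python
from g2 import *
log()
T=at_iron(-.012,-.012,.012);D=np.linalg.inv(cur())@T;print(np.round(D[:3,3],4),R.from_matrix(D[:3,:3]).as_rotvec(degrees=True))
ps=snap('scene','s10');pt=snap('top','t10')
a=cv2.resize(ps['img'][140:280,170:310,::-1],None,fx=4,fy=4,interpolation=3);b=cv2.resize(pt['img'][150:290,280:420,::-1],None,fx=4,fy=4,interpolation=3)
cv2.imwrite('pics/c10.png',cv2.resize(np.hstack([a,b]),(800,400)))
```

```text
24.4 q [-0.46   0.752  1.585  0.     0.806 -1.751] p [ 0.591  -0.1689  0.0783] F [ 0.7  0.2 -2.4] gap 0.267
[-0.0018  0.0003  0.0157] [ 0.01196289 -0.03777045 -0.0431352 ]
```

View pics/c10.png

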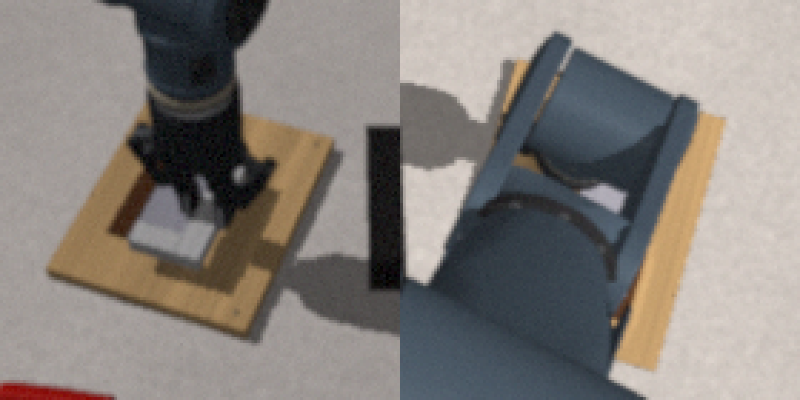

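```bash
cat >> g2.py <<'E'
def held():
    T=cur();y=-T[:3,1];yaw=np.arctan2(-y[0],y[1])%(2*np.pi)
    tip=T[:3,3]-np.array([0,0,.0252]);c,s=np.cos(yaw),np.sin(yaw)
    px,py=XG,-.012
    return np.array([tip[0]-(c*px-s*py),tip[1]-(s*px+c*py),yaw]), tip[2]-.0074
def rel(h):
    c,s=np.cos(IR[2]),np.sin(IR[2]);d=h[:2]-IR[:2]
    return np.array([c*d[0]+s*d[1],-s*d[0]+c*d[1],h[2]-IR[2]])
def ov2(p,h,zb,name,bx,f):
    im=overlay(p,SQ(zb+.018),h,name,bx,f)
    img=cv2.imread(f'pics/{name}.png')
    for segs,po,col in ((IRON,IR,(0,0,255)),):
        c,s=np.cos(po[2]),np.sin(po[2])
        for a,b in segs:
            P=np.array([a,b],float);W=np.array([po[0]+c*P[:,0]-s*P[:,1],po[1]+s*P[:,0]+c*P[:,1],P[:,2]]).T
            uv=((proj(p,W)+.5-[bx[0],bx[1]])*f).astype(int);cv2.line(img,tuple(map(int,uv[0])),tuple(map(int,uv[1])),col,1)
    cv2.imwrite(f'pics/{name}.png',img)
E
python3 - <<'E'
from g2 import *
h,zb=held();print(h,zb,rel(h))
ps=manip.snapshot('scene');ov2(ps,h,zb,'c11',(195,170,285,250),7)
E
```

```text
[ 0.61839375 -0.188515    2.86287473] 0.045844861130507814 [-0.01008433 -0.01234057  0.00037473]
```

View pics/c11.png

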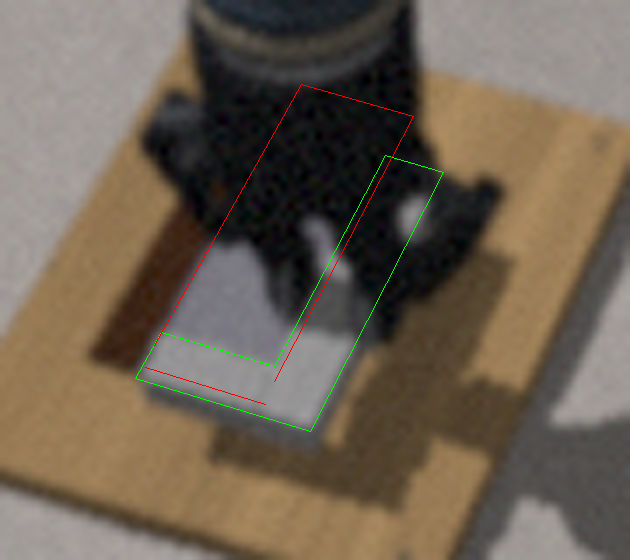

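Emit:
{"method": "play_rows", "body": {"steps": [[[0,0,0.008,0,0,0],[0,0,0.008,0,0,0],[0,0,0.006,0,0,0],[0,0,0.002,0,0,0],[0,0,0,0,0,0]]]}}

```text
t: 25.18
tcp_pos: [0.5915, -0.1692, 0.0543]
tool_rot: [0.139, 0.99, -0.0, 0.0]
force: [0.7, -0.2, -1.9]
finger_gap: 0.267
```

Emit:
{"method": "play_rows", "body": {"steps": [[[0,0,0.001,0,0,0],[0,0,0.001,0,0,0],[0,0,0,0,0,0]]]}}

```text
t: 25.55
tcp_pos: [0.5916, -0.1692, 0.0526]
tool_rot: [0.139, 0.99, -0.0, 0.0]
force: [-0.1, 0.6, -2.0]
finger_gap: 0.268
```

Emit:
{"method": "play_rows", "body": {"steps": [[[0,0,0.001,0,0,0],[0,0,0,0,0,0]]]}}

```text
t: 25.8
tcp_pos: [0.5915, -0.1692, 0.0515]
tool_rot: [0.139, 0.99, -0.0, 0.0]
force: [0.4, -0.2, -2.4]
finger_gap: 0.261
```

Emit:
{"method": "play_rows", "body": {"steps": [[[0,0,0.0005,0,0,0],[0,0,0.0005,0,0,0],[0,0,0,0,0,0]]]}}

```text
t: 26.18
tcp_pos: [0.5916, -0.1692, 0.0507]
tool_rot: [0.139, 0.99, -0.0, 0.0]
force: [-0.5, -0.6, -1.8]
finger_gap: 0.263
```

Emit:
{"method": "play_rows", "body": {"steps": [[[0,0,0.0005,0,0,0],[0,0,0,0,0,0]]]}}

```text
t: 26.42
tcp_pos: [0.5916, -0.1692, 0.0507]
tool_rot: [0.139, 0.99, -0.0, 0.0]
force: [-2.1, 0.4, 5.1]
finger_gap: 0.268
```

Emit:
{"method": "play_rows", "body": {"steps": [[[0,0,-0.0006,0,0,0],[0.002,-0.003,0,0,0,0],[0.002,-0.003,0,0,0,0],[0.001,-0.002,0,0,0,0],[0,0,0,0,0,0]]]}}

```text
t: 27.05
tcp_pos: [0.5846, -0.176, 0.0507]
tool_rot: [0.139, 0.99, -0.0, 0.001]
force: [1.3, 0.4, 1.1]
finger_gap: 0.264
```

```bash
cat > st.py <<'E'
from g2 import *
s=log();h,zb=held();r=rel(h);f=s['force'];c,n=np.cos(IR[2]),np.sin(IR[2])
print('rel mm',np.round(r[:2]*1e3,2),'dyaw deg',round(np.degrees(r[2]),2),'zb',round(zb*1e3,2),'F_i',np.round([c*f[0]+n*f[1],-n*f[0]+c*f[1],f[2]],1))
E
python3 st.py
python3 - <<'E'
from g2 import *
h,zb=held();ps=manip.snapshot('scene');ov2(ps,h,zb,'c12',(195,170,285,250),7)
E
```

```text
27.05 q [-4.750e-01  7.910e-01  1.605e+00 -1.000e-03  7.440e-01 -1.766e+00] p [ 0.5846 -0.176   0.0507] F [1.3 0.4 1.1] gap 0.264
rel mm [-6.   -3.04] dyaw deg -0.03 zb 18.1 F_i [-1.1 -0.8  1.1]
```

View pics/c12.png

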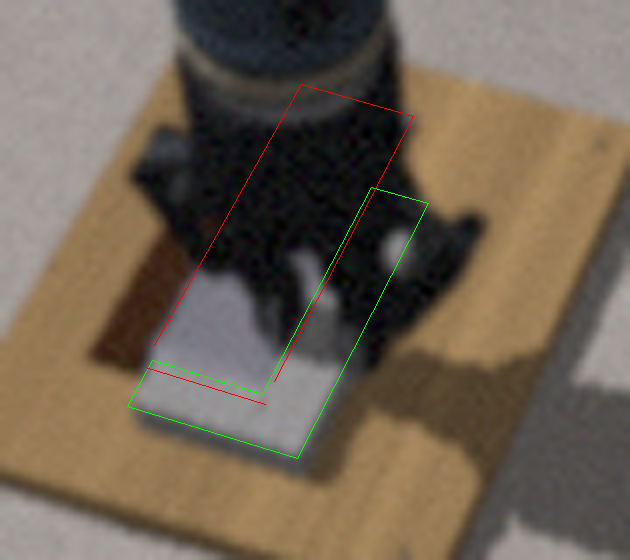

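Emit:
{"method": "play_rows", "body": {"steps": [[[0,-0.0005,0,0,0,0],[0,-0.0005,0,0,0,0],[0,-0.0005,0,0,0,0],[0,-0.0005,0,0,0,0],[0,0,0,0,0,0]]]}}

```text
t: 27.72
tcp_pos: [0.5838, -0.1772, 0.0507]
tool_rot: [0.139, 0.99, -0.0, 0.0]
force: [1.1, 2.4, 1.7]
finger_gap: 0.264
```

```bash
python3 st.py
```

```text
27.73 q [-0.478  0.791  1.605 -0.     0.745 -1.769] p [ 0.5838 -0.1772  0.0507] F [1.1 2.4 1.7] gap 0.264
rel mm [-5.65 -1.72] dyaw deg -0.02 zb 18.06 F_i [-0.4 -2.6  1.7]
```

Emit:
{"method": "play_rows", "body": {"steps": [[[0,-0.0005,0,0,0,0],[0,-0.0005,0,0,0,0],[0,0,0,0,0,0]]]}}

```text
t: 28.1
tcp_pos: [0.5835, -0.1783, 0.0507]
tool_rot: [0.139, 0.99, -0.0, 0.0]
force: [0.7, 3.3, 2.4]
finger_gap: 0.268
```

```bash
python3 st.py
```

```text
28.1 q [-0.479  0.791  1.605 -0.     0.745 -1.771] p [ 0.5835 -0.1783  0.0507] F [0.7 3.3 2.4] gap 0.268
rel mm [-5.63 -0.58] dyaw deg -0.02 zb 18.06 F_i [ 0.3 -3.4  2.4]
```

Emit:
{"method": "play_rows", "body": {"steps": [[[0,-0.0005,0,0,0,0],[0,0,0,0,0,0]]]}}

```text
t: 28.35
tcp_pos: [0.5835, -0.1786, 0.0506]
tool_rot: [0.139, 0.99, -0.0, 0.0]
force: [0.6, 4.6, 3.7]
finger_gap: 0.268
```

```bash
python3 st.py
```

```text
28.35 q [-0.48   0.791  1.605  0.     0.745 -1.771] p [ 0.5835 -0.1786  0.0506] F [0.6 4.6 3.7] gap 0.268
rel mm [-5.66 -0.2 ] dyaw deg -0.03 zb 18.05 F_i [ 0.7 -4.6  3.7]
```

Emit:
{"method": "play_rows", "body": {"steps": [[[0,-0.0005,0,0,0,0],[0,0,0,0,0,0]]]}}

```text
t: 28.6
tcp_pos: [0.5834, -0.1788, 0.0507]
tool_rot: [0.14, 0.99, 0.0, 0.0]
force: [1.7, 5.0, 3.3]
finger_gap: 0.265
```

```bash
python3 st.py
```

```text
28.6 q [-4.810e-01  7.910e-01  1.605e+00  1.000e-03  7.450e-01 -1.772e+00] p [ 0.5834 -0.1788  0.0507] F [1.7 5.  3.3] gap 0.265
rel mm [-5.66 -0.06] dyaw deg -0.06 zb 18.06 F_i [-0.2 -5.3  3.3]
```

Emit:
{"method": "play_rows", "body": {"steps": [[[0,0,-0.0005,0,0,0],[0,-0.0005,0,0,0,0],[0,0,0,0,0,0]]]}}

```text
t: 28.98
tcp_pos: [0.5834, -0.1788, 0.0507]
tool_rot: [0.14, 0.99, 0.001, 0.0]
force: [2.4, 5.7, 0.3]
finger_gap: 0.267
```

```bash
python3 st.py
```

```text
28.98 q [-0.481  0.791  1.605  0.002  0.745 -1.773] p [ 0.5834 -0.1788  0.0507] F [2.4 5.7 0.3] gap 0.267
rel mm [-5.67  0.03] dyaw deg -0.08 zb 18.12 F_i [-0.7 -6.2  0.3]
```

Emit:
{"method": "play_rows", "body": {"steps": [[[0,-0.0005,0,0,0,0],[0,0,0,0,0,0]]]}}

```text
t: 29.22
tcp_pos: [0.5834, -0.1789, 0.0507]
tool_rot: [0.14, 0.99, 0.001, 0.0]
force: [3.1, 7.2, 1.1]
finger_gap: 0.273
```

```bash
python3 st.py
```

```text
29.23 q [-0.481  0.791  1.605  0.003  0.745 -1.774] p [ 0.5834 -0.1789  0.0507] F [3.1 7.2 1.1] gap 0.273
rel mm [-5.66  0.07] dyaw deg -0.09 zb 18.12 F_i [-1.  -7.8  1.1]
```

Emit:
{"method": "play_rows", "body": {"steps": [[[0,0.0017,0,0,0,0],[0.001,0,0,0,0,0],[0.001,0,0,0,0,0],[0.001,0,0,0,0,0],[0,0,0,0,0,0]]]}}

```text
t: 29.85
tcp_pos: [0.5807, -0.178, 0.0511]
tool_rot: [0.139, 0.99, -0.0, 0.0]
force: [3.7, 3.5, -2.2]
finger_gap: 0.268
```

```bash
python3 st.py
```

```text
29.85 q [-0.481  0.788  1.613 -0.     0.74  -1.772] p [ 0.5807 -0.178   0.0511] F [ 3.7  3.5 -2.2] gap 0.268
rel mm [-2.88 -0.08] dyaw deg -0.03 zb 18.47 F_i [-2.6 -4.4 -2.2]
```

Emit:
{"method": "play_rows", "body": {"steps": [[[0.0005,0,0,0,0,0],[0.0005,0,0,0,0,0],[0,0,0,0,0,0]]]}}

```text
t: 30.22
tcp_pos: [0.5796, -0.1776, 0.0511]
tool_rot: [0.139, 0.99, -0.0, 0.0]
force: [3.2, 1.9, -2.3]
finger_gap: 0.267
```

```bash
python3 st.py
```

```text
30.23 q [-4.810e-01  7.870e-01  1.616e+00 -1.000e-03  7.380e-01 -1.772e+00] p [ 0.5796 -0.1776  0.0511] F [ 3.2  1.9 -2.3] gap 0.267
rel mm [-1.66 -0.09] dyaw deg -0.02 zb 18.54 F_i [-2.5 -2.7 -2.3]
```

Emit:
{"method": "play_rows", "body": {"steps": [[[0,0,0.0004,0,0,0],[0.0005,0,0,0,0,0],[0,0,0,0,0,0]]]}}

```text
t: 30.6
tcp_pos: [0.5792, -0.1775, 0.0508]
tool_rot: [0.139, 0.99, -0.0, 0.0]
force: [1.0, 2.4, -1.0]
finger_gap: 0.271
```

```bash
python3 st.py
```

```text
30.6 q [-4.810e-01  7.870e-01  1.617e+00 -1.000e-03  7.360e-01 -1.772e+00] p [ 0.5792 -0.1775  0.0508] F [ 1.   2.4 -1. ] gap 0.271
rel mm [-1.25 -0.11] dyaw deg -0.02 zb 18.17 F_i [-0.3 -2.6 -1. ]
```

Emit:
{"method": "play_rows", "body": {"steps": [[[0.0005,0,0,0,0,0],[0,0,0,0,0,0]]]}}

```text
t: 30.85
tcp_pos: [0.5789, -0.1774, 0.0507]
tool_rot: [0.139, 0.99, -0.0, 0.001]
force: [2.5, 1.4, -2.0]
finger_gap: 0.263
```

```bash
python3 st.py
```

```text
30.85 q [-0.482  0.787  1.618 -0.     0.735 -1.773] p [ 0.5789 -0.1774  0.0507] F [ 2.5  1.4 -2. ] gap 0.263
rel mm [-1.01 -0.13] dyaw deg -0.02 zb 18.15 F_i [-2.  -2.1 -2. ]
```

Emit:
{"method": "play_rows", "body": {"steps": [[[0.0005,0,0,0,0,0],[0,0,0,0,0,0]]]}}

```text
t: 31.1
tcp_pos: [0.5789, -0.1774, 0.0508]
tool_rot: [0.139, 0.99, -0.0, 0.001]
force: [3.8, 1.5, -3.1]
finger_gap: 0.269
```

```bash
python3 st.py;  python3 - <<'E'
from g2 import *
h,zb=held();ps=manip.snapshot('scene');ov2(ps,h,zb,'c13',(200,180,270,240),9)
E
```

```text
31.1 q [-0.482  0.787  1.619 -0.     0.734 -1.773] p [ 0.5789 -0.1774  0.0508] F [ 3.8  1.5 -3.1] gap 0.269
rel mm [-0.97 -0.1 ] dyaw deg -0.03 zb 18.17 F_i [-3.2 -2.5 -3.1]
```

View pics/c13.png

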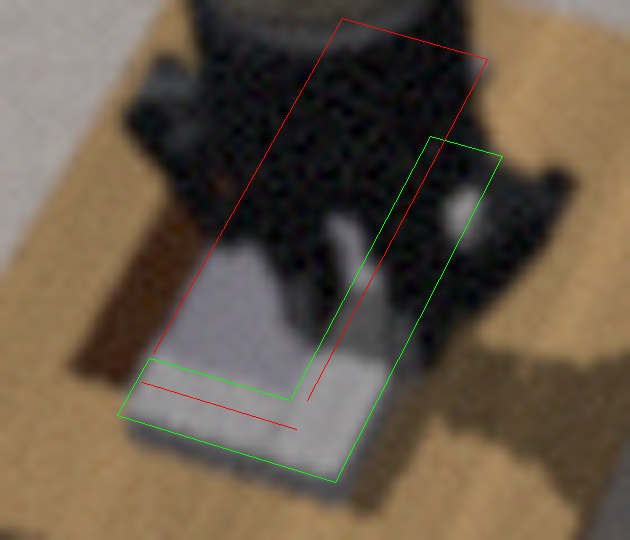

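Emit:
{"method": "play_rows", "body": {"steps": [[[0.0005,0,0.0003,0,0,0],[0,0,0,0,0,0]]]}}

```text
t: 31.4
tcp_pos: [0.5789, -0.1774, 0.0508]
tool_rot: [0.139, 0.99, -0.001, 0.002]
force: [5.5, 0.5, -2.7]
finger_gap: 0.268
```

```bash
python3 st.py
```

```text
31.4 q [-0.482  0.786  1.62  -0.     0.732 -1.773] p [ 0.5789 -0.1774  0.0508] F [ 5.5  0.5 -2.7] gap 0.268
rel mm [-0.95 -0.11] dyaw deg -0.02 zb 18.16 F_i [-5.2 -2.  -2.7]
```

Emit:
{"method": "play_rows", "body": {"steps": [[[-0.001,-0.0003,0.0005,0,0,0],[0,0,0,0,0,0]]]}}

```text
t: 31.65
tcp_pos: [0.579, -0.1775, 0.0507]
tool_rot: [0.139, 0.99, -0.0, 0.001]
force: [2.9, 2.2, 4.8]
finger_gap: 0.263
```

```bash
python3 st.py
```

```text
31.65 q [-0.482  0.787  1.618 -0.     0.735 -1.773] p [ 0.579  -0.1775  0.0507] F [2.9 2.2 4.8] gap 0.263
rel mm [-1.02 -0.09] dyaw deg -0.02 zb 18.06 F_i [-2.2 -2.9  4.8]
```

Emit:
{"method": "play_rows", "body": {"steps": [[[0,0,-0.0007,0,0,0],[0,0,0,0,0,0]]]}}

```text
t: 31.9
tcp_pos: [0.5789, -0.1774, 0.0507]
tool_rot: [0.139, 0.99, -0.0, 0.001]
force: [3.8, 2.2, 2.6]
finger_gap: 0.265
```

Emit:
{"method": "play_rows", "body": {"steps": [[[0,0,0,0,0,0],[0,0,0,0,0,0],[0,0,0,0,0,0]]], "fingers": 0.42}}

```text
t: 32.28
tcp_pos: [0.578, -0.1778, 0.0503]
tool_rot: [0.139, 0.99, -0.0, -0.0]
force: [0.1, -0.5, 0.5]
finger_gap: 0.417
```

Emit:
{"method": "play_rows", "body": {"steps": [[[0,0,-0.01,0,0,0],[0,0,-0.03,0,0,0],[0,0,-0.06,0,0,0],[-0.03,0.03,-0.06,0,0,0],[-0.05,0.06,-0.03,0,0,0],[-0.05,0.06,0,0,0,0],[0,0.06,0,0,0,0]]]}}

```text
t: 33.15
tcp_pos: [0.7297, -0.0349, 0.2257]
tool_rot: [0.14, 0.99, -0.001, 0.003]
force: [-0.1, 0.0, 0.1]
finger_gap: 0.423
```

Run:
```python
from g2 import *
log();ps=snap('scene','s14');pt=snap('top','t14')
h0=[IR[0],IR[1],IR[2]]
for nm,pp in (('s',[ps]),('t',[pt]),('b',[ps,pt])):
    try:
        a,ra=fit(pp,SQ(.036),h0,rng=2.5);b,rb=fit(pp,IRON[2:],IR,rng=2,free=(0,1))
        print(nm,np.round(a,4),np.round(rel(a)*[1e3,1e3,57.3],2),{k:(float(x),n) for k,(x,n) in ra.items()})
    except Exception as e: print(nm,'fail',e)
ov2(ps,h0,.018,'c14s',(200,180,280,250),5);ov2(pt,h0,.018,'c14t',(310,190,390,270),5)
a=cv2.imread('pics/c14s.png');b=cv2.imread('pics/c14t.png')
cv2.imwrite('pics/c14.png',np.hstack([cv2.copyMakeBorder(a,0,b.shape[0]-a.shape[0],0,0,0),b]))
```

```text
33.15 q [-2.000e-01  7.040e-01  1.169e+00 -1.000e-03  1.264e+00 -1.489e+00] p [ 0.7297 -0.0349  0.2257] F [-0.1  0.   0.1] gap 0.423
s [ 0.6044 -0.1974  2.8588] [ 0.9   0.08 -0.21] {(0, 0): (-0.11, 25), (0, 1): (-0.15, 25), (0, 2): (0.03, 25), (0, 3): (-0.14, 25), (0, 4): (-0.16, 25), (0, 5): (-0.16, 25)}
t [ 0.6059 -0.197   2.8596] [-0.4  -0.72 -0.17] {(0, 0): (-0.14, 25), (0, 1): (0.13, 25), (0, 2): (0.09, 25), (0, 3): (0.14, 25), (0, 4): (-0.16, 25), (0, 5): (0.32, 25)}
b [ 0.6053 -0.1973  2.858 ] [ 0.09 -0.26 -0.26] {(0, 0): (0.1, 25), (0, 1): (-0.4, 25), (0, 2): (-0.15, 25), (0, 3): (-0.4, 25), (0, 4): (-0.15, 25), (0, 5): (0.1, 25), (1, 0): (-0.15, 25), (1, 1): (0.35, 25), (1, 2): (0.1, 25), (1, 3): (0.35, 25), (1, 4): (0.1, 25), (1, 5): (0.1, 25)}
```

View pics/c14.png

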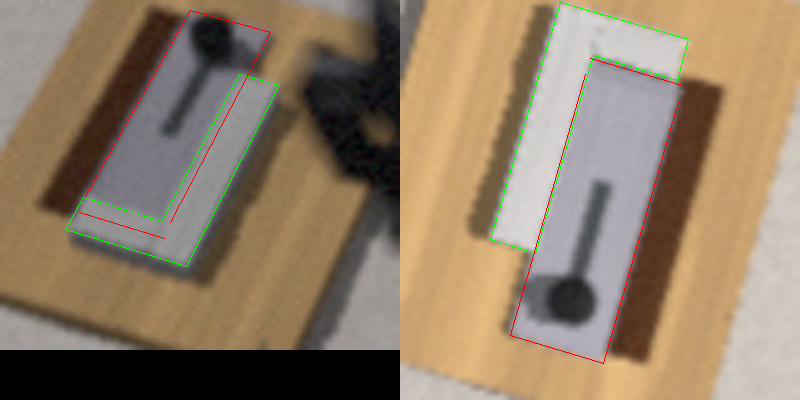

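```bash
cat >> g2.py <<'E'
def tin(x,y,z):
    c,s=np.cos(IR[2]),np.sin(IR[2])
    Rm=tooltilt([s,-c,0],[0,0,1])
    return Tm([IR[0]+c*x-s*y,IR[1]+s*x+c*y,z],Rm)
E
python3 - <<'E'
from g2 import *
T=tin(.04,-.048,.08);print(T[:3,3])
for r in rowsto(T,6,lin=True): print(r)
E
```

```text
[ 0.58007098 -0.14043798  0.08      ]
[0.0187, -0.0248, 0.024, 0.0, 0.0, 0.1]
[0.0186, -0.0248, 0.024, 0.0, 0.0, 0.0]
[0.0186, -0.0249, 0.024, 0.1, 0.0, 0.1]
[0.0186, -0.0248, 0.0241, -0.0, 0.0, 0.0]
[0.0186, -0.0248, 0.024, 0.0, 0.0, 0.1]
[0.0186, -0.0249, 0.0241, 0.0, 0.1, 0.1]
```

Emit:
{"method": "play_rows", "body": {"steps": [[[0.0186,-0.0248,0.024,0,0,0],[0.0186,-0.0248,0.024,0,0,0],[0.0186,-0.0248,0.024,0,0,0],[0.0186,-0.0248,0.024,0,0,0],[0.0186,-0.0248,0.024,0,0,0],[0.0186,-0.0248,0.024,0,0,0],[0,0,0,0,0,0],[0,0,0,0,0,0]]], "fingers": 0, "squeeze": 20}}

```text
t: 34.25
tcp_pos: [0.5795, -0.1473, 0.081]
tool_rot: [0.14, 0.99, -0.001, 0.001]
force: [1.0, 0.0, 0.1]
finger_gap: 0.001
```

```bash
cat > st2.py <<'E'
from g2 import *
s=log();f=s['force'];c,n=np.cos(IR[2]),np.sin(IR[2]);d=s['tcp_pos'][:2]-IR[:2]
print('tcp in iron mm',np.round(1e3*np.array([c*d[0]+n*d[1],-n*d[0]+c*d[1],s['tcp_pos'][2]]),2),'F_i',np.round([c*f[0]+n*f[1],-n*f[0]+c*f[1],f[2]],1))
E
python3 st2.py
python3 - <<'E'
from g2 import *
p=manip.snapshot('scene');cv2.imwrite('pics/c15.png',cv2.resize(p['img'][150:260,180:310,::-1],None,fx=5,fy=5,interpolation=3))
E
```

```text
34.25 q [-0.436  0.732  1.631 -0.     0.775 -1.726] p [ 0.5795 -0.1473  0.081 ] F [1.  0.  0.1] gap 0.001
tcp in iron mm [ 38.62 -41.28  81.03] F_i [-0.9 -0.3  0.1]
```

View pics/c15.png

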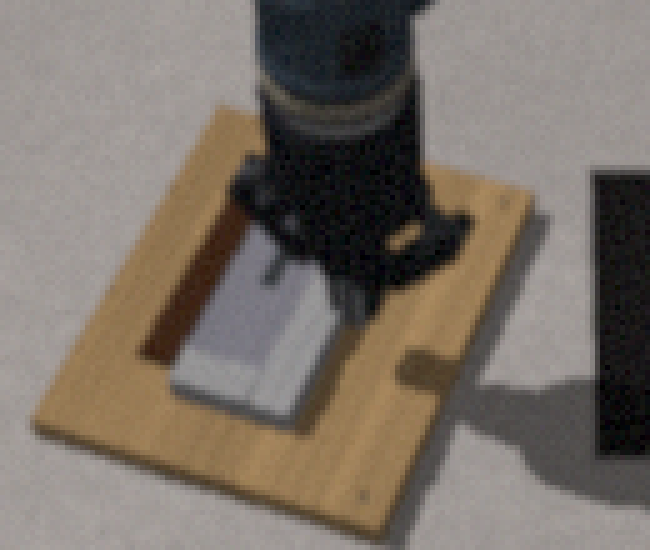

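Emit:
{"method": "play_rows", "body": {"steps": [[[0.001,0.0095,0,0,0,0],[0,0,0.012,0,0,0],[0,0,0.012,0,0,0],[0,0,0.008,0,0,0],[0,0,0,0,0,0]]]}}

```text
t: 34.92
tcp_pos: [0.5795, -0.1372, 0.0468]
tool_rot: [0.139, 0.99, 0.0, -0.001]
force: [0.2, -0.7, 0.1]
finger_gap: 0.001
```

```bash
python3 st2.py
```

```text
34.92 q [-0.42   0.786  1.644 -0.     0.713 -1.711] p [ 0.5795 -0.1372  0.0468] F [ 0.2 -0.7  0.1] gap 0.001
tcp in iron mm [ 41.45 -51.    46.77] F_i [-0.4  0.6  0.1]
```

Emit:
{"method": "play_rows", "body": {"steps": [[[0,-0.003,0,0,0,0],[0,-0.003,0,0,0,0],[0,-0.002,0,0,0,0],[0,-0.001,0,0,0,0],[0,-0.001,0,0,0,0],[0,0,0,0,0,0]]]}}

```text
t: 35.67
tcp_pos: [0.5774, -0.1471, 0.0481]
tool_rot: [0.139, 0.99, -0.0, 0.0]
force: [0.5, 0.1, -0.6]
finger_gap: -0.0
```

Emit:
{"method": "play_rows", "body": {"steps": [[[0,-0.001,0,0,0,0],[0,-0.001,0,0,0,0],[0,-0.001,0,0,0,0]]]}}

```text
t: 36.05
tcp_pos: [0.5766, -0.1499, 0.0481]
tool_rot: [0.139, 0.99, -0.0, 0.0]
force: [0.4, 0.8, 0.3]
finger_gap: 0.002
```

```bash
python3 st2.py
```

```text
36.05 q [-0.442  0.784  1.645 -0.     0.712 -1.733] p [ 0.5766 -0.1499  0.0481] F [0.4 0.8 0.3] gap 0.002
tcp in iron mm [ 40.73 -37.93  48.05] F_i [-0.2 -0.9  0.3]
```

Emit:
{"method": "play_rows", "body": {"steps": [[[0,-0.0007,0,0,0,0],[0,-0.0007,0,0,0,0],[0,-0.0006,0,0,0,0]]]}}

```text
t: 36.42
tcp_pos: [0.5764, -0.1504, 0.0481]
tool_rot: [0.14, 0.99, 0.001, 0.001]
force: [3.7, 7.7, 0.2]
finger_gap: -0.001
```

```bash
python3 st2.py
```

```text
36.42 q [-0.444  0.784  1.645  0.003  0.713 -1.736] p [ 0.5764 -0.1504  0.0481] F [3.7 7.7 0.2] gap -0.001
tcp in iron mm [ 40.75 -37.43  48.07] F_i [-1.4 -8.4  0.2]
```

Emit:
{"method": "play_rows", "body": {"steps": [[[0,-0.0007,0,0,0,0],[0,-0.0007,0,0,0,0],[0,-0.0006,0,0,0,0]]]}}

```text
t: 36.8
tcp_pos: [0.5763, -0.1507, 0.0481]
tool_rot: [0.14, 0.99, 0.002, 0.001]
force: [5.9, 12.9, 1.0]
finger_gap: -0.003
```

```bash
python3 st2.py
```

```text
36.8 q [-0.445  0.784  1.645  0.006  0.713 -1.74 ] p [ 0.5763 -0.1507  0.0481] F [ 5.9 12.9  1. ] gap -0.003
tcp in iron mm [ 40.78 -37.13  48.14] F_i [ -2.1 -14.    1. ]
```

Emit:
{"method": "play_rows", "body": {"steps": [[[0,0.006,0,0,0,0],[0,0.008,0,0,0,0],[0,0,-0.02,0,0,0],[0,0,-0.02,0,0,0],[0,0,0,0,0,0]]]}}

```text
t: 37.42
tcp_pos: [0.5804, -0.1408, 0.0894]
tool_rot: [0.139, 0.99, -0.001, 0.002]
force: [-0.3, 0.2, 0.2]
finger_gap: 0.001
```

```bash
python3 st2.py
python3 - <<'E'
from g2 import *
for r in rowsto(tin(-.046,.006,.085),4,lin=True): print(r)
E
```

```text
37.42 q [-4.250e-01  7.170e-01  1.631e+00 -1.000e-03  7.890e-01 -1.715e+00] p [ 0.5804 -0.1408  0.0894] F [-0.3  0.2  0.2] gap 0.001
tcp in iron mm [ 39.58 -47.71  89.41] F_i [ 0.3 -0.1  0.2]
[-0.0214, -0.0134, 0.0012, -0.0, 0.1, -0.0]
[-0.0214, -0.0134, 0.0012, -0.0, 0.0, -0.0]
[-0.0214, -0.0135, 0.0012, -0.1, 0.1, -0.0]
[-0.0214, -0.0134, 0.0011, 0.0, 0.0, -0.0]
```

Emit:
{"method": "play_rows", "body": {"steps": [[[-0.0214,-0.0134,0.0012,0,0,0],[-0.0214,-0.0134,0.0012,0,0,0],[-0.0214,-0.0134,0.0012,0,0,0],[-0.0214,-0.0134,0.0012,0,0,0],[0,0,0,0,0,0],[0,0,0,0,0,0]]]}}

```text
t: 38.17
tcp_pos: [0.6454, -0.2145, 0.0822]
tool_rot: [0.139, 0.99, 0.0, -0.001]
force: [-0.8, -0.2, -0.2]
finger_gap: 0.001
```

```bash
python3 st2.py
python3 - <<'E'
from g2 import *
for r in rowsto(tin(-.046,.006,.0475),4,lin=True): print(r)
E
```

```text
38.17 q [-0.485  0.81   1.402 -0.     0.932 -1.776] p [ 0.6454 -0.2145  0.0822] F [-0.8 -0.2 -0.2] gap 0.001
tcp in iron mm [-43.23   5.16  82.25] F_i [ 0.7  0.4 -0.2]
[-0.0007, -0.0002, 0.0087, 0.0, -0.0, -0.0]
[-0.0007, -0.0002, 0.0087, 0.0, -0.1, -0.0]
[-0.0007, -0.0002, 0.0087, 0.0, -0.0, -0.0]
[-0.0007, -0.0003, 0.0086, 0.0, -0.0, -0.0]
```

Emit:
{"method": "play_rows", "body": {"steps": [[[-0.001,0,0.0085,0,0,0],[-0.001,0,0.0085,0,0,0],[-0.001,0,0.0085,0,0,0],[0,0,0.008,0,0,0],[0.003,0,0,0,0,0],[0.003,0,0,0,0,0],[0,0,0,0,0,0]]]}}

```text
t: 39.05
tcp_pos: [0.6438, -0.2146, 0.0502]
tool_rot: [0.139, 0.99, -0.0, 0.0]
force: [0.2, -0.6, 0.6]
finger_gap: 0.0
```

```bash
python3 st2.py
```

```text
39.05 q [-0.486  0.852  1.417 -0.     0.871 -1.777] p [ 0.6438 -0.2146  0.0502] F [ 0.2 -0.6  0.6] gap 0.0
tcp in iron mm [-41.71   5.69  50.21] F_i [-0.4  0.5  0.6]
```

Emit:
{"method": "play_rows", "body": {"steps": [[[0.002,0,0.001,0,0,0],[0.002,0,0,0,0,0],[0.002,0,0,0,0,0],[0.001,0,0,0,0,0],[0,0,0,0,0,0]]]}}

```text
t: 39.67
tcp_pos: [0.6372, -0.2126, 0.0488]
tool_rot: [0.139, 0.99, -0.0, 0.0]
force: [-0.6, 0.3, 1.0]
finger_gap: 0.002
```

```bash
python3 st2.py
```

```text
39.67 q [-0.488  0.848  1.437 -0.     0.856 -1.779] p [ 0.6372 -0.2126  0.0488] F [-0.6  0.3  1. ] gap 0.002
tcp in iron mm [-34.79   5.67  48.84] F_i [ 0.6 -0.1  1. ]
```

Contact is expected near -33; half-millimetre steps with force checks.

Emit:
{"method": "play_rows", "body": {"steps": [[[0.0005,0,0,0,0,0],[0.0005,0,0,0,0,0]]]}}

```text
t: 39.92
tcp_pos: [0.6363, -0.2124, 0.0488]
tool_rot: [0.139, 0.99, -0.0, 0.0]
force: [-0.0, -0.4, -0.2]
finger_gap: 0.002
```

Emit:
{"method": "play_rows", "body": {"steps": [[[0.0005,0,0,0,0,0],[0,0,0,0,0,0]]]}}

```text
t: 40.17
tcp_pos: [0.6358, -0.2122, 0.0488]
tool_rot: [0.139, 0.99, -0.0, 0.0]
force: [-0.1, -0.2, 0.8]
finger_gap: -0.0
```

Emit:
{"method": "play_rows", "body": {"steps": [[[0.0005,0,0,0,0,0],[0,0,0,0,0,0]]]}}

```text
t: 40.42
tcp_pos: [0.6353, -0.2121, 0.0488]
tool_rot: [0.139, 0.99, -0.0, 0.0]
force: [-0.4, 0.5, 0.1]
finger_gap: 0.001
```

```bash
python3 st2.py
```

```text
40.42 q [-0.489  0.846  1.442 -0.     0.852 -1.78 ] p [ 0.6353 -0.2121  0.0488] F [-0.4  0.5  0.1] gap 0.001
tcp in iron mm [-32.81   5.64  48.84] F_i [ 0.5 -0.4  0.1]
```

Emit:
{"method": "play_rows", "body": {"steps": [[[0.0005,0,0,0,0,0],[0,0,0,0,0,0]]]}}

```text
t: 40.67
tcp_pos: [0.6348, -0.2119, 0.0488]
tool_rot: [0.139, 0.99, -0.0, 0.0]
force: [-0.2, -0.2, -0.1]
finger_gap: 0.001
```

Emit:
{"method": "play_rows", "body": {"steps": [[[0.0005,0,0,0,0,0],[0,0,0,0,0,0]]]}}

```text
t: 40.92
tcp_pos: [0.6345, -0.2118, 0.0489]
tool_rot: [0.139, 0.99, -0.0, 0.001]
force: [0.5, 1.0, 1.1]
finger_gap: -0.005
```

```bash
python3 st2.py
```

```text
40.92 q [-0.489  0.845  1.445 -0.     0.85  -1.78 ] p [ 0.6345 -0.2118  0.0489] F [0.5 1.  1.1] gap -0.005
tcp in iron mm [-31.99   5.64  48.87] F_i [-0.2 -1.1  1.1]
```

Emit:
{"method": "play_rows", "body": {"steps": [[[0.0005,0,0,0,0,0],[0,0,0,0,0,0]]]}}

```text
t: 41.18
tcp_pos: [0.6344, -0.2119, 0.0489]
tool_rot: [0.139, 0.99, -0.0, 0.001]
force: [2.1, 0.2, -1.8]
finger_gap: 0.001
```

```bash
python3 st2.py
```

```text
41.17 q [-0.489  0.845  1.446 -0.     0.849 -1.78 ] p [ 0.6344 -0.2119  0.0489] F [ 2.1  0.2 -1.8] gap 0.001
tcp in iron mm [-31.93   5.69  48.89] F_i [-2.  -0.8 -1.8]
```

Emit:
{"method": "play_rows", "body": {"steps": [[[0.0004,0,0,0,0,0],[0,0,0,0,0,0]]]}}

```text
t: 41.42
tcp_pos: [0.6344, -0.2119, 0.049]
tool_rot: [0.139, 0.99, -0.0, 0.001]
force: [4.9, -0.7, -2.2]
finger_gap: -0.002
```

```bash
python3 st2.py
```

```text
41.42 q [-0.489  0.844  1.447  0.     0.848 -1.78 ] p [ 0.6344 -0.2119  0.049 ] F [ 4.9 -0.7 -2.2] gap -0.002
tcp in iron mm [-31.87   5.7   48.99] F_i [-4.9 -0.7 -2.2]
```

Emit:
{"method": "play_rows", "body": {"steps": [[[-0.004,0,0,0,0,0],[-0.008,0,0,0,0,0],[0,0,-0.03,0,0,0],[0,0,-0.06,0,0,0],[0,0.04,-0.06,0,0,0],[0,0.06,0,0,0,0],[0,0.06,0,0,0,0],[0,0.02,0,0,0,0],[0,0,0,0,0,0]]]}}

```text
t: 42.55
tcp_pos: [0.6931, -0.0456, 0.1905]
tool_rot: [0.138, 0.99, -0.001, -0.0]
force: [0.1, -0.4, -0.1]
finger_gap: -0.001
```

Run:
```python
from g2 import *
log();ps=snap('scene','s16');pt=snap('top','t16')
h0=[IR[0],IR[1],IR[2]]
for nm,pp in (('s',[ps]),('t',[pt]),('b',[ps,pt])):
    try:
        a,ra=fit(pp,SQ(.036),h0,rng=2.5)
        print(nm,np.round(a,4),np.round(rel(a)*[1e3,1e3,57.3],2))
    except Exception as e: print(nm,'fail',e)
a=cv2.resize(ps['img'][170:260,190:290,::-1],None,fx=4,fy=4,interpolation=3);b=cv2.resize(pt['img'][190:280,300:400,::-1],None,fx=4,fy=4,interpolation=3)
cv2.imwrite('pics/c16.png',np.hstack([a,b]))
```

```text
42.55 q [-2.260e-01  6.920e-01  1.301e+00 -1.000e-03  1.148e+00 -1.519e+00] p [ 0.6931 -0.0456  0.1905] F [ 0.1 -0.4 -0.1] gap -0.001
s [ 0.6044 -0.1975  2.8578] [ 0.94  0.13 -0.27]
t [ 0.6059 -0.1969  2.8617] [-0.43 -0.83 -0.05]
b [ 0.6053 -0.1974  2.8572] [ 0.1  -0.22 -0.31]
```

View pics/c16.png

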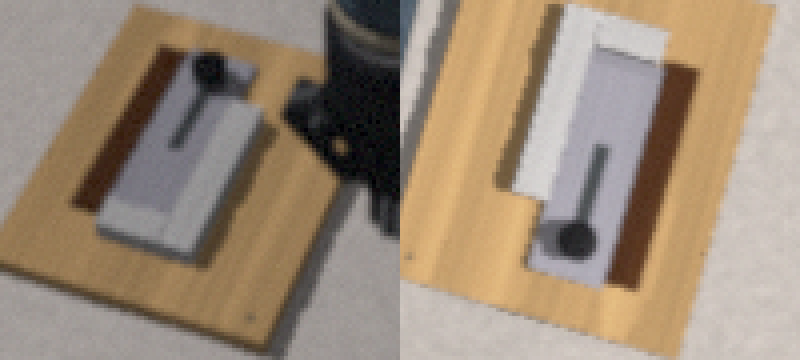

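View pics/s16.png

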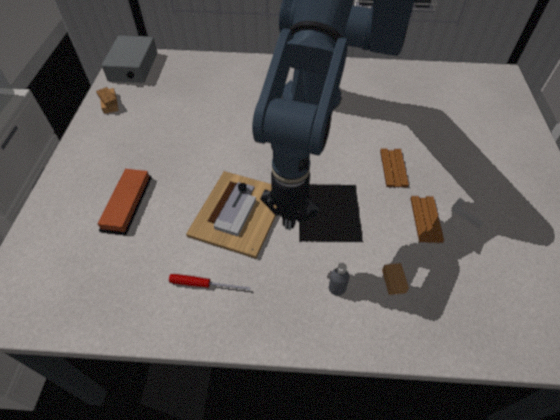

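```bash
python3 -c "
from station import manip;print(manip.sign_off())"
```

```text
the job is handed in; nothing more can be done
None
```

The square is on the plywood board, lying flat with its long arm against the iron's free long side and its short arm against the cutting edge. The job was handed in at about 43 s with the gripper clear of everything.

- **Mat:** I gripped the square by its short arm, lifted it out of the rack and stood it on the mat. I then tipped it over 90° towards its -z side while still holding it, pressed it flat and let go. The picture showed it lying flat.
- **Board:** I took it up again by the long arm, set it down clear of the iron and slid it up to both sides in small steps. The force rose and the motion stopped at each side, with about 8 N on the long side and 5 N on the cutting edge.
- **Nudge:** After letting go I nudged each outer face once with closed fingertips. Both faces stopped at once, so the square was already seated. The push on the long side reached 14 N, more than intended. The push on the cutting edge stayed under 5 N.
- **Last checks:** Fitting both camera views together put the square within 0.1 mm along the iron, 0.2 mm across it and 0.3° of flush. Fitted singly the views disagree: the scene camera gives +0.9 mm along and +0.1 mm across, and the top camera -0.4 mm and -0.8 mm. That is within the camera calibration, so I relied on the contact forces.
- **Bystanders:** The other things on the bench look unmoved in the last picture. I only compared them by eye.

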